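# Free the slide imager's tray with the pin tool and load the slide frame

### The job

The slide imager has lost power with its tray shut. Take the pin tool from its stand, use it to hold down the button sunk in the front of the tray while pushing the tray all the way out of the machine until it catches open, and put the tool back in its stand. Then set the slide frame flat on the tray with both its holes over the two pins, and leave the other lab things standing where they are.

Things in the scene. Friction and masses are not known exactly. Their poses are not given: they have to be found in the camera images.
- button_top (a point): Centre of the top of the steel release button (13.6 mm across) at the bottom of an upright round hole, 16 mm across and 14 mm deep, in the tray's grey front block (70 mm along the slide x 170 mm wide, top 40 mm above the bench). 45 mm in front of the machine's face when shut; the block reaches 25 mm farther out. Moves with button and tray. Axes: -x is the tray's way out, z up.
- button (a joint): How far the button is pressed, 0 to 0.008 m; the spring pushes back with 2 N at first, 5 N fully down. The tray is free only while it is pressed more than 0.005: catches sit at the start, half-way and near the end of the slide, so keep it down all the way. The pin drives the tray by bearing on the hole's wall.
- tray (a joint): How far the tray is out, 0 (shut) to 0.13 m (end stop); it slides level, no spring, about 1.5 N friction, towards -x of stage_center. Once past 0.114, the last catch holds it open when the button is let up; it can then still slide loosely between 0.114 and 0.13.
- stage_center (a point): Point on top of the tray's aluminium stage midway between its two steel pins, 28 mm above the bench. +x into the machine, y from pin to pin. Pins at y = -60 and +60 mm, 9 mm thick, pointed, 18 mm tall. The front block (12 mm higher than the stage) begins 65 mm towards -x. With the tray shut this point is under the roof, 65 mm behind the machine's face.
- imager: The fixed white machine, 260 mm wide (y), 105 mm tall, 220 mm deep. Origin on the bench under the middle of its front face; +x into the machine, the tray comes out towards -x. A steel bed, 14 mm tall and 200 mm wide, reaches 205 mm out in front of the face.
- pintool_grip (a point): Centre of the black square handle (26 x 26 mm, 60 mm tall) of the pin tool; z along the tool, pin down; x and y square to the handle's flats. The pin's tip is 94 mm below this point, the handle's top 30 mm above. Pin 8 mm thick, 58 mm long; then a collar 34 mm across, 6 mm thick; then the handle. About 0.12 kg.
- pintool: The whole pin tool; origin at the tip of its pin, axes as pintool_grip. It stands upright in its stand at the start.
- stand_top (a point): Centre of the hole's mouth in the white tool stand, a fixed block 66 x 66 mm, 80 mm tall, on a dark foot 100 x 100 mm. The hole is 18 mm across, 62 mm deep, loose for the pin; the tool rests on its collar, with its handle's centre 36 mm above this point.
- frame_center (a point): Centre of the aluminium slide frame, half-way up, 22 mm above its underside. Plate 96 (x) x 150 (y) x 8 mm with two glass windows and, at y = -60 and +60 mm, two 13 mm round holes right through. A fin to hold it by stands in the middle: 50 mm along x, 12 mm thick in y, 36 mm tall above the plate. Either way round fits. About 0.22 kg.
- frame: The slide frame; origin at the centre of its underside, axes as frame_center. It lies flat on the bench at the start.
- dishes: Stack of three clear dishes, 90 across, 43 tall. Bystander; origin at the centre of its underside.
- vial: Small capped jar, 36 across, 55 tall. Bystander; origin at the centre of its underside.
- beaker: Clear open beaker, 72 across, 85 tall. Bystander; origin at the centre of its underside.
- tuberack: White rack of capped tubes, 70 x 160, 72 tall. Bystander; origin at the centre of its underside.
- jar: Capped jar, 64 across, 100 tall. Bystander; origin at the centre of its underside.
Things that resemble listed ones, but are neither listed nor needed, are in the scene too. What is shaped like the frame but yellow is not meant.

How it is judged (in metres and radians):
On the way, in this order (a step that is already met when the one before it is completed fails the run):
1. the pin tool holds the button down, the tray still shut (contact force between pintool and button_c0 above 0.3 N and value of joint button above 0.005 m and value of joint tray below 0.006 m), for 0.05 s.
2. the tray is more than 40 mm out with the pin tool still holding the button down (contact force between pintool and button_c0 above 0.3 N and value of joint tray above 0.04 m and value of joint button above 0.004 m).
3. the tray is caught open and the pin tool stands in its stand again (value of joint tray above 0.11 m and value of joint button below 0.003 m and horizontal distance between pintool_grip and stand_top below 0.008 m and z of pintool_grip in the frame of stand_top below 0.041 m and angle between pintool_grip's own z axis and vertical below 0.15 rad), for 0.2 s.
At the end, for the whole second after the job is handed in: Tray caught open (over 110 mm out, button pressed under 3 mm); frame at rest flat on the stage over both pins (4 mm, 0.06 rad in line, under 2.5 mm proud, 0.03 rad level); pin tool let go and upright in its stand (8 mm, under 5 mm proud, 0.15 rad) (all of step 3 and horizontal distance between frame_center and stage_center below 0.004 m and z of frame_center in the frame of stage_center below 0.0245 m and angle between the y axis of frame_center and the y axis of stage_center, either way round below 0.06 rad and angle between frame_center's own z axis and vertical below 0.03 rad and linear speed of each of frame, pintool below 0.02 m/s); the robot touches nothing.
It fails at once if one of the other things (dishes, jars, beaker, tube rack) is moved more than 40 mm or tipped over (distance of any of dishes, vial, beaker, tuberack, jar from where it was at the start of the episode above 0.04 m or angle between any of dishes, vial, beaker, tuberack, jar's own z axis and vertical above 0.5 rad).
It also fails if it takes over 69 s, if anything falls off the work surface, if the arm or the gripper's body presses on something with over 40 N, if the wrist force passes 120 N, or if a joint passes its speed limit or range.

### The arm

A 6-joint arm with a two-finger parallel gripper is mounted at the origin on the work surface. World frame = base frame: x ahead of the robot, y to its left, z up, the work surface at z = 0. Lengths are in mm, angles in rad, forces in N, time in s.
With the tool pointing down it reaches from about 300 to 775 mm from the base axis. Payload 14.6 kg.
Tool frame: the origin (TCP) lies midway between the tips of the shut fingers; the grasp point (between the pads) lies 19 mm behind it (pinch_z is the distance from the TCP to the grasp point, in mm); z points along the fingers, y is the direction in which the jaws open and shut (so a half turn about z gives the same grasp; the last joint's range is limited). The gripper opens to 94 mm and grips with 3 to 60 N. Pads are 16 mm wide; open, the fingers measure 119 mm over their backs; the gripper's body (75 mm by 177 mm) begins 78 mm behind the grasp point.
Start: joints at [-1.316, 0.3, 1.521, -0, 1.321, -0.067], TCP at [173.944, -521.759, 205.446] pointing down, gripper open.
Joint ranges: [-3.03, 3.03], [-0.79, 2.21], [0.23, 2.52], [-1.04, 4.18], [0, 3.07], [-2.55, 2.55]. Speed limits (rad/s): [2.22, 2.22, 2.57, 3.14, 3.14, 3.14].

### API

Orientations are given as [roll, pitch, yaw] about the fixed x, y, z axes, in that order (R = Rz(yaw) Ry(pitch) Rx(roll)).
In Python, from cell import read_state, camera, sign_off, pinch_z gives the robot as it stands. The module is installed in compiled form; this text tells all that it offers.
- The arm moves only by the tool servo_tool, never from a script. Its argument "series" is a list of rows, each a list of 6 numbers: the shift along the tool's x, y, z in cm, then the turn, a rotation vector about the tool's x, y, z in rad. In form: [[tx, ty, tz, rx, ry, rz], ...]. A call has exactly 10 rows; each row is the pose to reach, as a shift and turn from the pose commanded when the call began, along the tool's axes at that moment; what a row does not reach only later rows make up. A row lasts 1/12 s, in which the tool goes at most 41.7 mm and 7.16 degrees, less where a joint would pass 70% of its speed; a pose out of reach is approached as far as the arm can. A call with a gripper value outside its range is refused whole. "gripper" is the finger opening in cm, from 0 to 9.4, set as the call begins (left out, the last holds). The fingers move at their own pace and stop on an object; "grip_force" is the grip in N (left out, the last holds). Time passes only in rows, so rows that repeat a pose let the fingers close, or fill a call up. It gives the time, the measured TCP pose, the force and the opening at its end, in the units of the state.
- read_state(): the state, without advancing time (a new reading comes with each control period).
- camera(name): name is "scene" or "top"; returns a dict with "pixels" (480x640x3 uint8, red, green, blue), "fx", "fy", "cx", "cy" (pixels), "pose" (4x4, takes a point from camera to world coordinates). Camera axes: x right, y down, z forward; pixel columns grow to the right and rows downward; lengths in mm; the calibration is good to about 2 mm. A picture is of the moment at which its call begins. There is no depth.
- sign_off(): hands the job in, once; it reports no verdict.
The state is a dict: "clock": time; "joints": joint angles; "qd": joint speeds; "effort": joint torques, N m; "eef_pos": TCP position; "eef_rot": TCP orientation; "wrist_force": force on the tool from outside, world axes, zero at the start; "moment": the same for the moment, N m; "finger_gap": finger opening in mm.
Only numpy, scipy, OpenCV 4.12 (cv2) and the standard library are available. Lean on these libraries where they do the work, as an engineer would, in place of code of your own. Each camera call takes 0.05 s, during which the arm holds its last target.

## Working session

There is one attempt and no reset: what is moved stays moved. The work goes in short steps, Python scripts to look and compute and a tool call to move; the robot and the scene stay as the last step left them, time stands still between calls to the robot, and variables do not carry over. Pictures are saved under pics/ and viewed, and the job is handed in when it is done.

Besides the shell and the picture viewer there is one more tool, called after ">>>" as name([rows], argument=value, ...), one row to a line, values as JSON. servo_tool: Moves the arm, as the interface text tells. Its arguments: {"type":"object","properties":{"series":{"type":"array"},"gripper":{"type":"number"},"grip_force":{"type":"number"}},"required":["series"]}

```bash
mkdir -p pics
python3 - <<'E'
from cell import read_state,camera,pinch_z
import cv2,numpy as np,pickle
print(read_state(),pinch_z)
for n in ("scene","top"):
    c=camera(n);pickle.dump(c,open(f"{n}0.pkl","wb"))
    cv2.imwrite(f"pics/{n}0.png",c["pixels"][:,:,::-1]);print(n,c["fx"],c["fy"],c["cx"],c["cy"],np.round(c["pose"],3).tolist())
E
```

```text
{'clock': 0.0, 'joints': array([-1.31561328e+00,  3.00463861e-01,  1.52157111e+00, -3.26620366e-05,
        1.32070661e+00, -6.65914610e-02]), 'qd': array([-0.00032375,  0.00074058, -0.00027365, -0.00155166, -0.0017281 ,
       -0.00115024]), 'effort': array([-1.40032909e-03, -5.31808019e+01, -3.52734518e+01,  7.07320590e-02,
        2.44048942e-02, -1.07267044e-04]), 'eef_pos': array([ 173.86521554, -521.52048656,  204.89452315]), 'eef_rot': array([-3.14044417e+00, -4.48857005e-05,  3.21782583e-01]), 'wrist_force': array([ 0.04219023, -1.18436332,  0.98333791]), 'moment': array([ 0.02141395,  0.01441192, -0.00844464]), 'finger_gap': 94.09998108287341} 18.8
scene 458.59385371443364 458.59385371443364 319.4006038078699 244.21886169440646 [[0.812, 0.416, -0.41, 978.782], [0.584, -0.592, 0.555, -521.095], [-0.012, -0.69, -0.724, 791.98], [0.0, 0.0, 0.0, 1.0]]
top 533.5857074127406 533.5857074127406 312.6415606746383 235.80474095253257 [[0.029, -0.99, 0.141, 388.924], [-0.999, -0.031, -0.009, -0.569], [0.013, -0.141, -0.99, 1352.823], [0.0, 0.0, 0.0, 1.0]]
```

View pics/scene0.png

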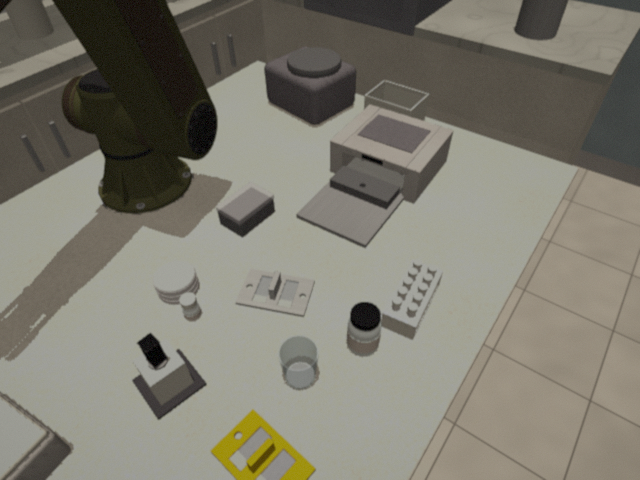

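View pics/top0.png

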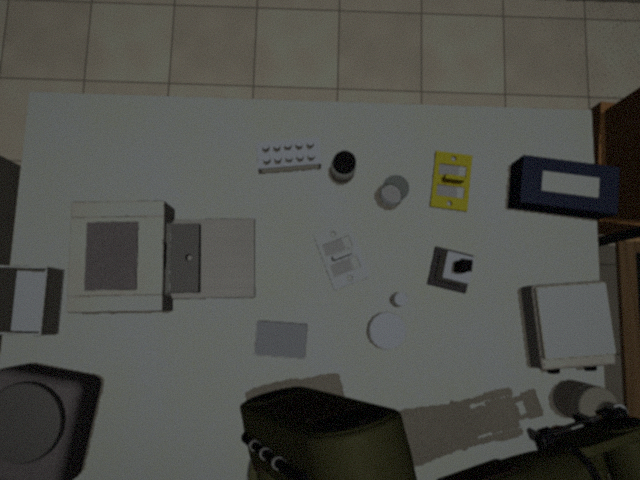

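The top view shows the imager at the left (front block near px 185,257, button at 189,258), the white frame near (340,260), and the tool in its stand near (455,268). I'll enlarge the important parts.

```bash
cat > h.py <<'E'
import cv2,numpy as np,pickle
def load(n): return pickle.load(open(n+".pkl","rb"))
def ray(c,u,v):
    P=np.array(c["pose"]);d=P[:3,:3]@np.array([(u-c["cx"])/c["fx"],(v-c["cy"])/c["fy"],1]);return P[:3,3],d
def onz(c,u,v,z):
    o,d=ray(c,u,v);return (o+d*(z-o[2])/d[2])
def proj(c,p):
    P=np.array(c["pose"]);q=P[:3,:3].T@(np.array(p)-P[:3,3]);return q[0]/q[2]*c["fx"]+c["cx"],q[1]/q[2]*c["fy"]+c["cy"]
def tri(rs):
    A=np.zeros((3,3));b=np.zeros(3)
    for o,d in rs:
        d=d/np.linalg.norm(d);M=np.eye(3)-np.outer(d,d);A+=M;b+=M@o
    p=np.linalg.solve(A,b)
    return p,[np.linalg.norm((np.eye(3)-np.outer(d,d)/(d@d))@(p-o)) for o,d in rs]
def crop(c,u0,v0,w,h,s,name,g=0.6):
    im=c["pixels"][v0:v0+h,u0:u0+w,::-1]
    im=(255*(im/255.)**g).astype(np.uint8)
    cv2.imwrite(name,cv2.resize(im,None,fx=s,fy=s,interpolation=cv2.INTER_CUBIC))
E
python3 - <<'E'
from h import *
t=load("top0");s=load("scene0")
crop(t,155,190,115,120,5,"pics/t_tray.png");crop(t,300,215,190,90,4,"pics/t_fr.png")
crop(s,290,140,120,110,5,"pics/s_tray.png");crop(s,120,255,200,165,4,"pics/s_fr.png")
E
```

```text
(no output)
```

View pics/t_tray.png

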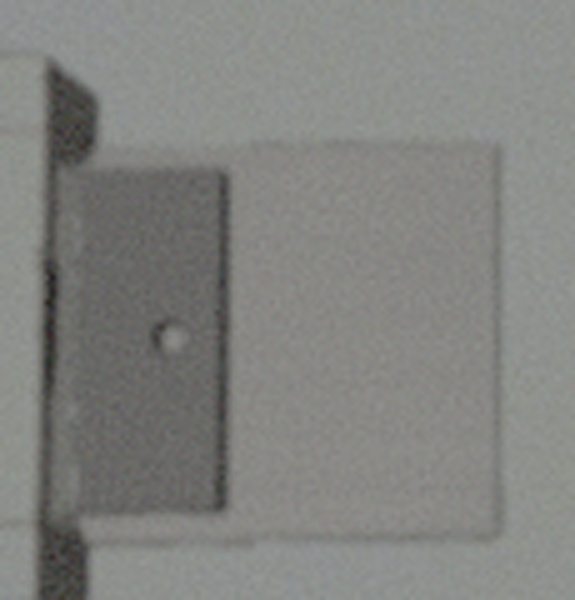

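View pics/t_fr.png

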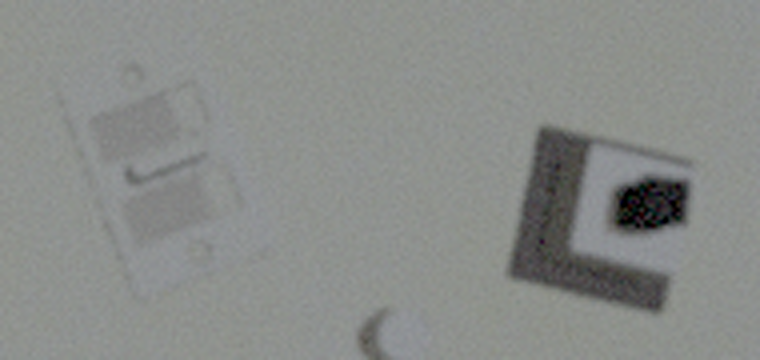

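View pics/s_tray.png

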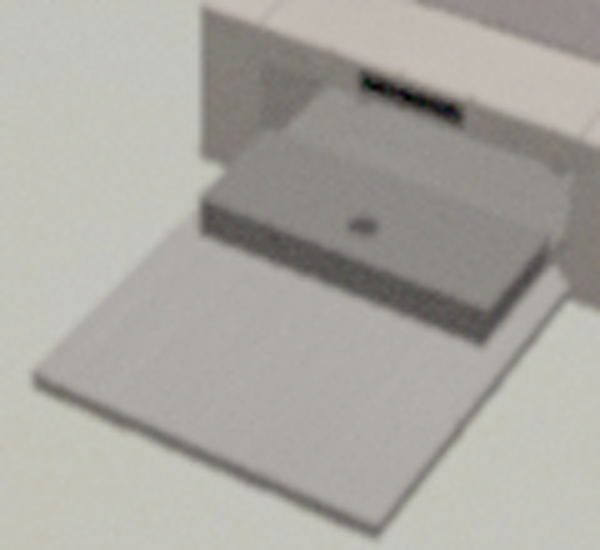

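View pics/s_fr.png

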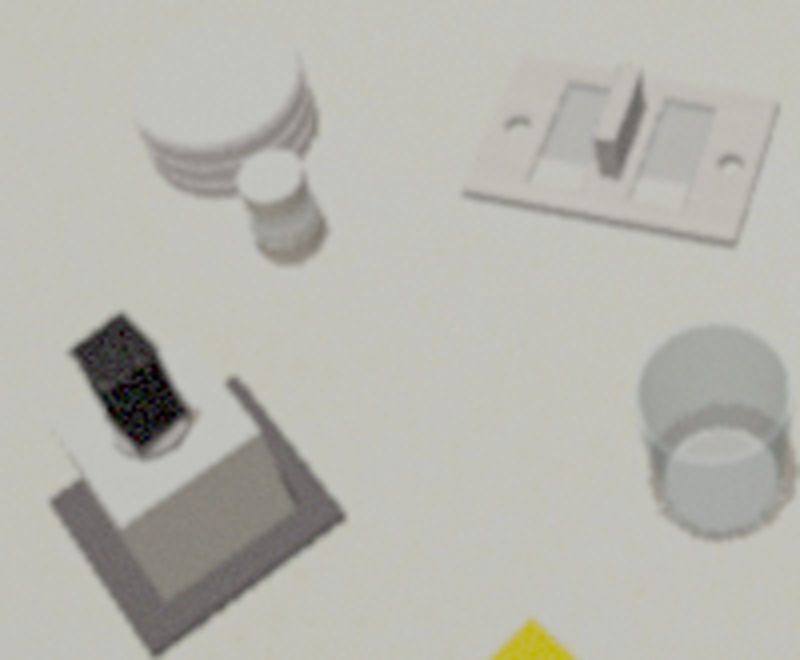

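Run:
```python
from h import *
t=load("top0");s=load("scene0")
def C(u0,v0,k,pts): return [(u0+(x+.5)/k-.5,v0+(y+.5)/k-.5) for x,y in pts]
def show(name,c,pp,z):
    P=[onz(c,*p,z) for p in pp]
    print(name,[np.round(p[:2],1).tolist() for p in P],'d',[round(float(np.linalg.norm(P[i]-P[i-1])),1) for i in range(len(P))]); return P
show('block top',t,C(155,190,5,[(222,170),(220,511),(80,511),(80,170)]),40)
show('block scene',s,C(290,140,5,[(203,205),(485,312),(548,240),(262,130)]),40)
show('bed top',t,C(155,190,5,[(498,146),(498,537)]),14)
show('bed scene',s,C(290,140,5,[(35,375),(378,528)]),14)
show('hole t',t,C(155,190,5,[(170,337)]),40);show('hole s',s,C(290,140,5,[(364,225)]),40)
show('roof t',t,C(155,190,5,[(48,58)]),105)
show('frame scene',s,C(120,255,4,[(525,55),(778,102),(735,241),(465,192)]),8)
show('frame top',t,C(300,215,4,[(60,88),(195,80),(268,250),(140,298)]),8)
show('holes s',s,C(120,255,4,[(518,126),(731,166)]),8)
show('holes t',t,C(300,215,4,[(132,74),(201,250)]),8)
show('foot t',t,C(300,215,4,[(542,127),(511,276),(662,310)]),8)
show('foot s',s,C(120,255,4,[(52,502),(158,655),(345,517),(235,378)]),8)
show('standtop t',t,C(300,215,4,[(590,143),(570,250),(672,275),(692,168)]),80)
show('standtop s',s,C(120,255,4,[(122,528),(262,435)]),80)
show('handletop s',s,C(120,255,4,[(122,313),(68,350),(103,390),(158,358)]),146)
show('handle t',t,C(300,215,4,[(650,180),(690,178),(685,228),(640,230)]),146)
P=[0,0]
crop(t,430,240,50,60,12,"pics/t_h.png",.35);crop(s,125,325,60,60,12,"pics/s_h.png",.35)
```

```text
block top [[598.0, 270.9], [429.5, 261.9], [427.5, 330.0], [595.8, 341.2]] d [70.4, 168.8, 68.1, 168.8]
block scene [[441.4, 257.5], [604.2, 268.0], [602.6, 335.0], [430.7, 328.8]] d [72.1, 163.1, 66.9, 172.0]
bed top [[618.9, 137.1], [421.5, 128.3]] d [197.6, 197.6]
bed scene [[431.2, 125.4], [627.0, 134.0]] d [196.0, 196.0]
hole t [[514.0, 291.5]] d [0.0]
hole s [[519.0, 291.5]] d [0.0]
roof t [[639.0, 343.0]] d [0.0]
frame scene [[451.7, -70.1], [588.4, -15.5], [624.7, -102.5], [489.4, -160.0]] d [97.4, 147.3, 94.3, 147.0]
frame top [[578.7, -17.9], [586.5, -103.7], [479.7, -151.9], [447.2, -71.9]] d [142.2, 86.2, 117.2, 86.4]
holes s [[482.6, -110.6], [593.8, -65.3]] d [120.1, 120.1]
holes t [[589.2, -63.5], [478.4, -109.6]] d [120.0, 120.0]
foot t [[563.2, -325.3], [467.9, -305.4], [449.4, -400.7]] d [136.4, 97.3, 97.0]
foot s [[454.2, -401.2], [550.5, -420.9], [570.5, -327.7], [474.3, -307.2]] d [96.1, 98.3, 95.3, 98.4]
standtop t [[545.0, -336.9], [480.2, -324.5], [467.1, -385.5], [531.8, -398.3]] d [62.8, 65.9, 62.4, 65.9]
standtop s [[535.7, -402.8], [551.3, -339.3]] d [65.4, 65.4]
handletop s [[501.7, -351.0], [497.6, -375.4], [524.0, -379.2], [530.6, -356.6]] d [29.4, 24.7, 26.6, 23.5]
handle t [[516.7, -353.6], [518.6, -376.5], [490.0, -373.3], [488.1, -347.6]] d [29.3, 23.0, 28.8, 25.7]
```

View pics/t_h.png

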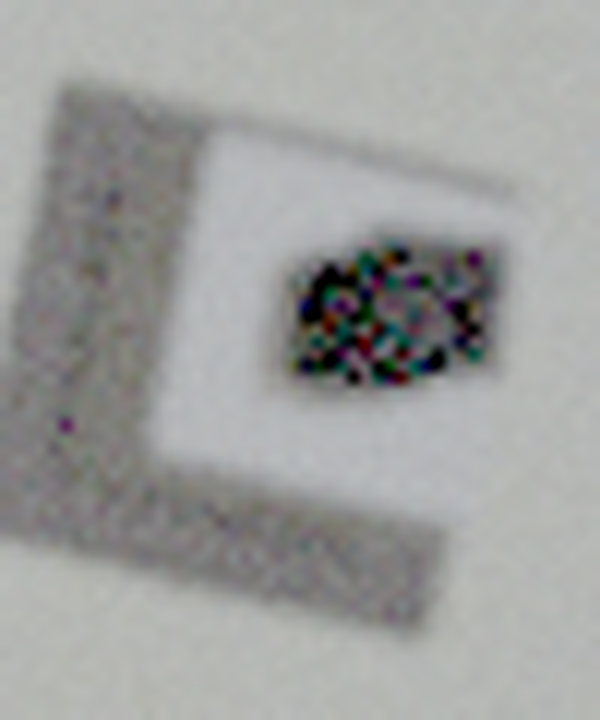

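View pics/s_h.png

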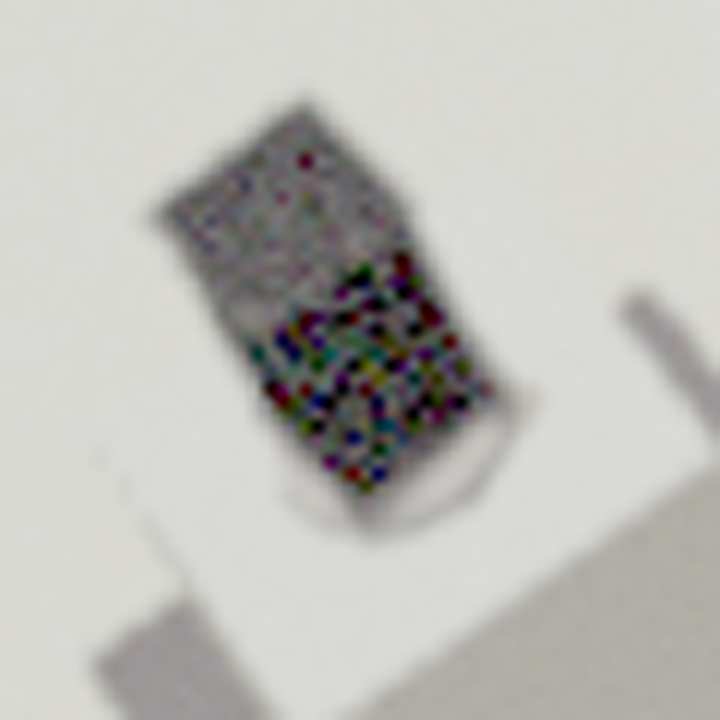

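Both views agree on sizes; x differs by about 5 mm between the cameras, so I'll average: stand ≈ (509,-363), button ≈ (516,291.5), frame centre ≈ (536,-87) at 22.4°, machine tilt ≈ 2.8°. Next is a helper that turns targets into tool-axis shifts.

```bash
cat >> h.py <<'E'
from scipy.spatial.transform import Rotation as Ro
def plan(x,y,z,yaw,roll=np.pi,pitch=0):
    from cell import read_state
    s=read_state();R=Ro.from_euler('xyz',s["eef_rot"]);T=Ro.from_euler('xyz',[roll,pitch,yaw])
    sh=R.inv().apply(np.array([x,y,z])-s["eef_pos"])/10;rv=(R.inv()*T).as_rotvec()
    print("t",round(s["clock"],2),"at",np.round(s["eef_pos"],1),np.round(s["eef_rot"],3),"F",np.round(s["wrist_force"],1),"gap",round(s["finger_gap"],1),"q",np.round(s["joints"],2))
    print("shift cm",np.round(sh,2),"rot",np.round(rv,3))
E
python3 -c "
from h import *
from h import onz,load
t=load('top0');s=load('scene0')
f=lambda x,y:(125+(x+.5)/12-.5,325+(y+.5)/12-.5)
P=[onz(s,*f(*p),146)[:2] for p in [(303,105),(160,215),(255,338),(405,212)]]
for i in range(4):
  d=P[i]-P[i-1];print(P[i].round(1),np.degrees(np.arctan2(d[1],d[0])).round(1),np.linalg.norm(d).round(1))
plan(509,-363,200,-.19)"
```

```text
[ 501.9 -351.9] 172.7 24.9
[ 499.8 -374.6] -95.3 22.9
[ 525.4 -379.5] -10.9 26.0
[ 526.7 -355. ] 87.0 24.5
t 0.1 at [ 173.9 -521.5  204.9] [-3.141 -0.     0.322] F [-0.2 -0.3 -0.5] gap 94.0 q [-1.32  0.3   1.52 -0.    1.32 -0.07]
shift cm [36.81 -4.44  0.5 ] rot [-0.001  0.     0.512]
```

>>> servo_tool([
  [3.7,-0.4,0.05,0,0,0.05],
  [7.4,-0.9,0.1,0,0,0.1],
  [11,-1.3,0.15,0,0,0.15],
  [14.7,-1.8,0.2,0,0,0.2],
  [18.4,-2.2,0.25,0,0,0.25],
  [22.1,-2.7,0.3,0,0,0.3],
  [25.8,-3.1,0.35,0,0,0.35],
  [29.5,-3.5,0.4,0,0,0.4],
  [33.5,-4,0.45,0,0,0.45],
  [36.8,-4.4,0.5,0,0,0.48],
], gripper=9.4)

```text
clock: 0.93
eef_pos: [511.1, -362.0, 200.0]
eef_rot: [-3.141, 0.0, -0.16]
wrist_force: [-0.3, 0.2, -0.2]
finger_gap: 93.9
```

Run:
```python
from h import *
from cell import camera
plan(509,-363,97,-.16)
for n in("scene","top"):
    c=camera(n);pickle.dump(c,open(n+"1.pkl","wb"))
crop(load("scene1"),80,250,160,160,4,"pics/s1.png",.45);crop(load("top1"),400,200,120,120,5,"pics/t1.png",.45)
```

```text
t 0.93 at [ 511.1 -362.   200. ] [-3.141  0.    -0.16 ] F [-0.3  0.2 -0.2] gap 93.9 q [-0.67  0.48  1.29  0.    1.37  1.06]
shift cm [-0.19  0.14 10.3 ] rot [-0.  0. -0.]
```

View pics/s1.png

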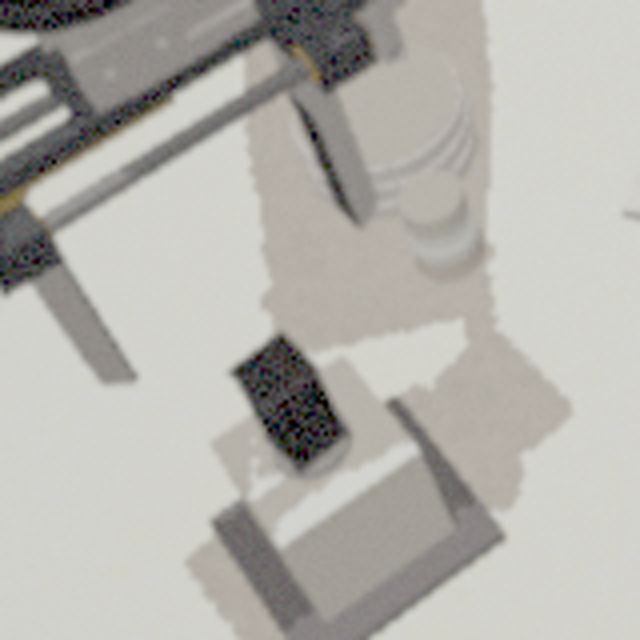

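View pics/t1.png

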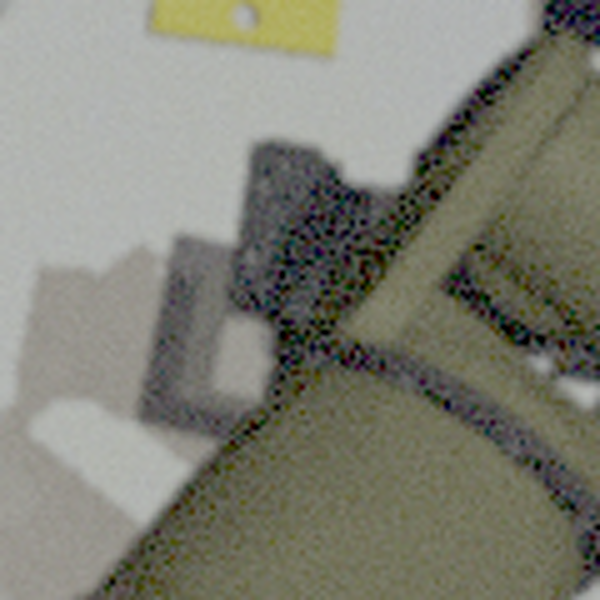

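Scene picture shows the fingertips at crop (118,380) and (362,222), with the handle between and below them. I'll use the tips (z=200, TCP known) to check the scene camera's bias.

Run:
```python
from h import *
s=load("scene1")
f=lambda x,y:(80+(x+.5)/4-.5,250+(y+.5)/4-.5)
for p in [(103,381),(135,379),(362,224),(345,212),(377,208)]: print(p,onz(s,*f(*p),200).round(1))
# predicted TCP px and inner tip faces
print([((np.array(proj(s,[511.1+0.16*0+d*np.sin(-.16),-362-d*np.cos(-.16),200]))+.5-[80,250])*4-.5).round(0) for d in(-60,-47,0,47,60)])
```

```text
(103, 381) [ 503.6 -417.6  200. ]
(135, 379) [ 512.6 -410.2  200. ]
(362, 224) [ 527.6 -313.2  200. ]
(345, 212) [ 517.5 -313.2  200. ]
(377, 208) [ 526.5 -304.4  200. ]
[array([370., 199.]), array([342., 217.]), array([236., 288.]), array([124., 363.]), array([ 91., 385.])]
```

>>> servo_tool([
  [-0.1,0.05,1.2,0,0,0],
  [-0.2,0.1,2.6,0,0,0],
  [-0.3,0.15,4,0,0,0],
  [-0.3,0.15,5.5,0,0,0],
  [-0.3,0.15,7,0,0,0],
  [-0.3,0.15,8.4,0,0,0],
  [-0.3,0.15,9.5,0,0,0],
  [-0.3,0.15,10.1,0,0,0],
  [-0.3,0.15,10.3,0,0,0],
  [-0.3,0.15,10.3,0,0,0],
])

```text
clock: 1.87
eef_pos: [505.5, -364.9, 97.2]
eef_rot: [-3.141, 0.0, -0.159]
wrist_force: [0.3, 0.3, -0.6]
finger_gap: 94.3
```

Run:
```python
from h import *
from cell import camera
plan(508,-363,97,-.16)
for n in("scene","top"):
    c=camera(n);pickle.dump(c,open(n+"2.pkl","wb"))
crop(load("scene2"),80,270,160,150,4,"pics/s2.png",.45)
```

```text
t 1.87 at [ 505.5 -364.9   97.2] [-3.141  0.    -0.159] F [ 0.3  0.3 -0.6] gap 94.3 q [-0.68  0.56  1.41 -0.    1.17  1.05]
shift cm [ 0.22 -0.23  0.02] rot [-0.     0.     0.001]
```

View pics/s2.png

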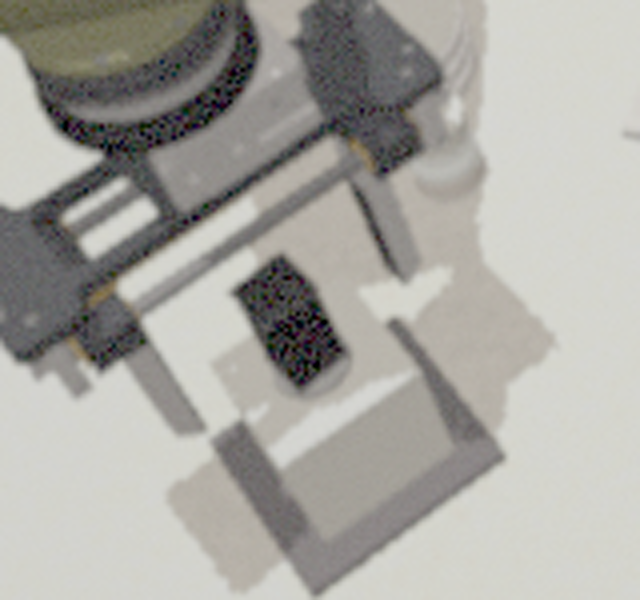

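The scene view shows the handle centred between the fingertips (tips' mid ≈ crop (295,342), handle axis ≈ (297,338)). Closing.

>>> servo_tool([
  [0,0,0,0,0,0],
  [0,0,0,0,0,0],
  [0,0,0,0,0,0],
  [0,0,0,0,0,0],
  [0,0,0,0,0,0],
  [0,0,0,0,0,0],
  [0,0,0,0,0,0],
  [0,0,0,0,0,0],
  [0,0,0,0,0,0],
  [0,0,0,0,0,0],
], gripper=0, grip_force=50)

```text
clock: 2.8
eef_pos: [506.0, -364.6, 97.4]
eef_rot: [-3.142, 0.0, -0.158]
wrist_force: [0.2, -0.4, 0.2]
finger_gap: 31.0
```

```bash
python3 -c "
from h import *
plan(505.5,-365,220,-.16)"
```

```text
t 2.8 at [ 506.  -364.6   97.4] [-3.142  0.    -0.158] F [ 0.2 -0.4  0.2] gap 31.0 q [-0.68  0.56  1.41  0.    1.17  1.05]
shift cm [ -0.04   0.05 -12.26] rot [-0.     0.     0.002]
```

>>> servo_tool([
  [0,0,0,0,0,0],
  [0,0,0,0,0,0],
  [0,0,0,0,0,0],
  [0,0,0,0,0,0],
  [0,0,-0.2,0,0,0],
  [0,0,-0.6,0,0,0],
  [0,0,-1.1,0,0,0],
  [0,0,-1.7,0,0,0],
  [0,0,-2.3,0,0,0],
  [0,0,-3,0,0,0],
])

```text
clock: 3.63
eef_pos: [506.0, -364.7, 128.2]
eef_rot: [3.142, -0.0, -0.158]
wrist_force: [0.5, 0.7, -1.3]
finger_gap: 26.1
```

```bash
python3 -c "
from h import *
plan(505.5,-365,200,-.16)"
```

```text
t 3.63 at [ 506.  -364.7  128.2] [ 3.142 -0.    -0.158] F [ 0.5  0.7 -1.3] gap 26.1 q [-0.68  0.53  1.38  0.    1.23  1.05]
shift cm [-0.04  0.04 -7.18] rot [ 0.    -0.     0.002]
```

>>> servo_tool([
  [0,0,-1,0,0,0],
  [0,0,-2.7,0,0,0],
  [0,0,-4.7,0,0,0],
  [0,0,-6.5,0,0,0],
  [0,0,-7.5,0,0,-0.02],
  [-0.15,-1,-7.7,0,0,-0.05],
  [-0.4,-3,-7.7,0,0,-0.1],
  [-0.9,-6,-7.7,0,0,-0.15],
  [-1.3,-9.3,-7.7,0,0,-0.18],
  [-1.8,-12.8,-7.7,0,0,-0.207],
])

```text
clock: 4.47
eef_pos: [507.6, -233.6, 203.4]
eef_rot: [-3.141, 0.001, 0.052]
wrist_force: [0.9, 0.9, -0.3]
finger_gap: 26.4
```

```bash
python3 -c "
from h import *
plan(515,291,205,.049)"
```

```text
t 4.47 at [ 507.6 -233.6  203.4] [-3.141e+00  1.000e-03  5.200e-02] F [ 0.9  0.9 -0.3] gap 26.4 q [-0.5   0.32  1.5   0.    1.32  1.02]
shift cm [  3.44 -52.35  -0.12] rot [-0.001  0.001  0.003]
```

>>> servo_tool([
  [0.2,-3.6,0,0,0,0],
  [0.5,-7.3,0,0,0,0],
  [0.7,-11,0,0,0,0],
  [1,-14.7,0,0,0,0],
  [1.2,-18.4,0,0,0,0],
  [1.5,-22.1,0,0,0,0],
  [1.7,-25.8,0,0,0,0],
  [2,-29.5,0,0,0,0],
  [2.2,-33.2,0,0,0,0],
  [2.4,-36.9,0,0,0,0],
])

```text
clock: 5.3
eef_pos: [513.1, 136.6, 203.7]
eef_rot: [3.142, 0.001, 0.051]
wrist_force: [1.1, -1.0, -0.8]
finger_gap: 25.9
```

>>> servo_tool([
  [0.2,-3.4,0,0,0,0],
  [0.4,-6.6,0,0,0,0],
  [0.6,-9.5,0,0,0,0],
  [0.8,-12,0,0,0,0],
  [0.9,-13.8,0,0,0,0],
  [0.9,-14.9,0,0,0,0],
  [0.9,-15.4,0,0,0,0],
  [0.9,-15.4,0,0,0,0],
  [0.9,-15.4,0,0,0,0],
  [0.9,-15.4,0,0,0,0],
])

```text
clock: 6.13
eef_pos: [515.9, 287.7, 204.5]
eef_rot: [3.141, 0.0, 0.048]
wrist_force: [0.0, 0.8, -0.8]
finger_gap: 26.1
```

Run:
```python
from h import *
from cell import camera
plan(515,291,205,.049)
for n in("scene","top"):
    c=camera(n);pickle.dump(c,open(n+"3.pkl","wb"))
crop(load("scene3"),270,60,160,150,4,"pics/s3.png",.45)
crop(load("top3"),130,180,130,130,5,"pics/t3.png",.45)
```

```text
t 6.13 at [515.9 287.7 204.5] [3.141 0.    0.048] F [ 0.   0.8 -0.8] gap 26.1 q [ 0.45  0.39  1.4  -0.    1.35  1.97]
shift cm [-0.07 -0.34 -0.05] rot [ 0.     0.    -0.001]
```

View pics/s3.png

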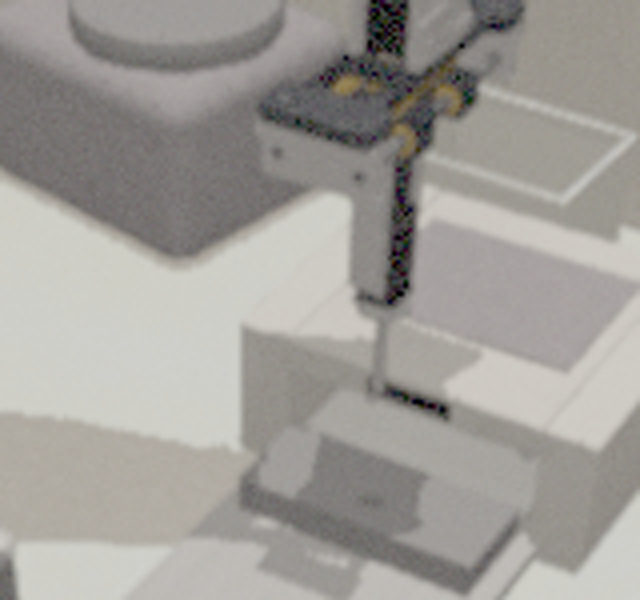

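View pics/t3.png

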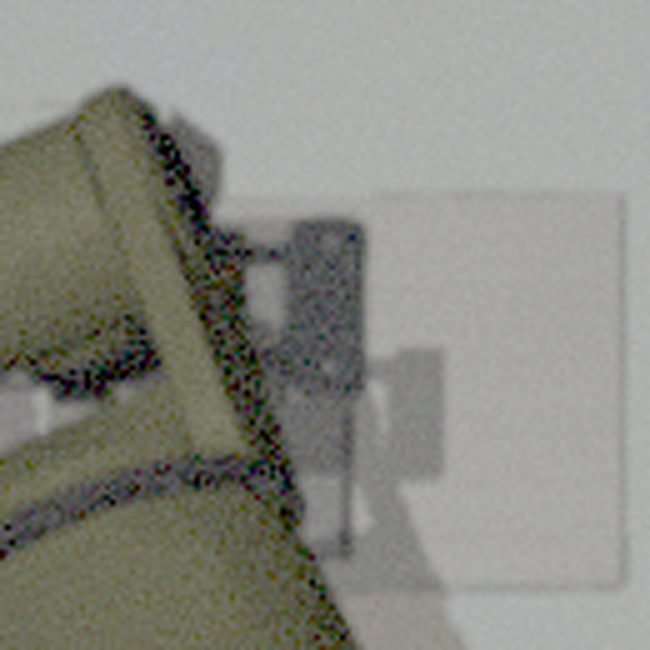

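In the scene crop the pin tip is at (377,388) and the hole at (375,500). The top view is blocked by the arm. I compare the tip's seen and predicted pixel to correct the camera bias.

Run:
```python
from h import *
s=load("scene3");s0=load("scene0")
f=lambda x,y:(270+(x+.5)/4-.5,60+(y+.5)/4-.5)
print("tip obs",f(377,388),"pred",proj(s,[515.9,287.7,129]),"at z129:",onz(s,*f(377,388),129))
print("hole obs",f(375,500),"s0",(290+364.5/5-.5,140+225.5/5-.5), onz(s,*f(375,500),40))
crop(s,345,140,40,60,14,"pics/s3b.png",.5)
crop(s0,345,160,40,40,14,"pics/s0b.png",.5)
```

```text
tip obs (363.875, 156.625) pred (np.float64(362.5165855095579), np.float64(156.34158139289627)) at z129: [519.23529666 288.5929713  129.        ]
hole obs (363.375, 184.625) s0 (362.4, 184.6) [521.10104275 292.84650597  40.        ]
```

View pics/s3b.png

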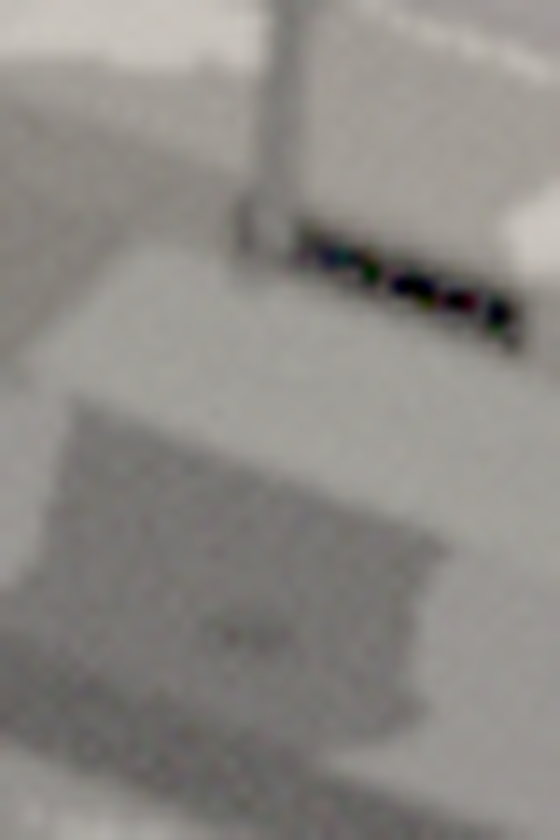

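View pics/s0b.png

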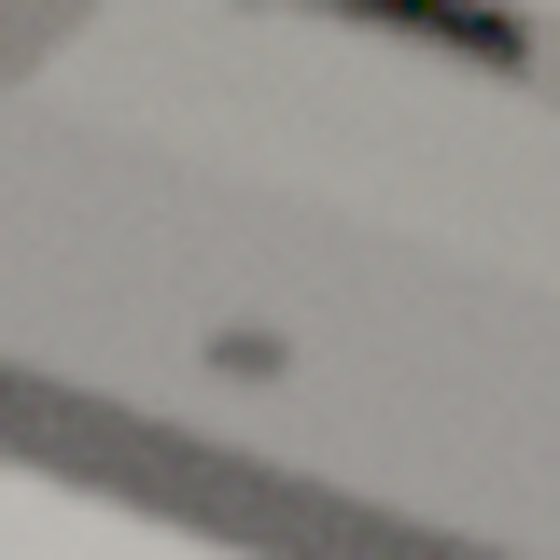

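Run:
```python
from h import *
s=load("scene3");t=load("top0")
for b in [(0,0),(1.5,.3),(1.6,1.4)]: print(b,onz(s,362.2-b[0],184.6-b[1],40))
crop(t,175,240,30,35,18,"pics/t0b.png",.5)
```

```text
(0, 0) [518.56279037 291.20209764  40.        ]
(1.5, 0.3) [514.73916925 290.02740721  40.        ]
(1.6, 1.4) [512.12915351 293.68770302  40.        ]
```

View pics/t0b.png

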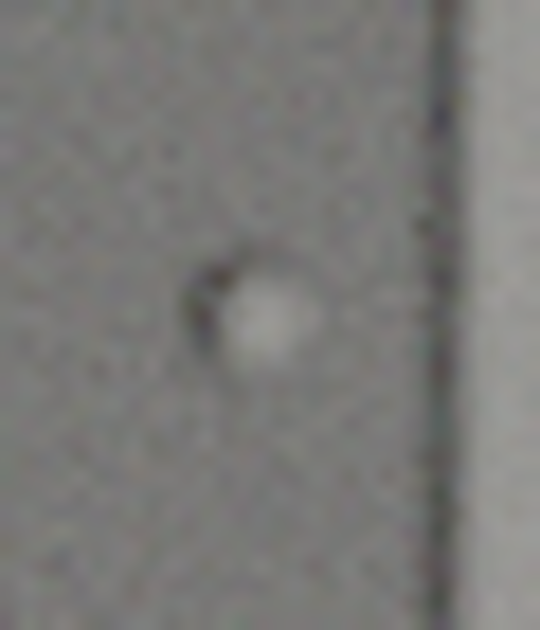

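>>> servo_tool([
  [-0.05,-0.1,1,0,0,0],
  [-0.1,-0.2,2.3,0,0,0],
  [-0.17,-0.34,3.7,0,0,0],
  [-0.17,-0.34,5,0,0,0],
  [-0.17,-0.34,6.2,0,0,0],
  [-0.17,-0.34,7.2,0,0,0],
  [-0.17,-0.34,8,0,0,0],
  [-0.17,-0.34,8.2,0,0,0],
  [-0.17,-0.34,8.2,0,0,0],
  [-0.17,-0.34,8.2,0,0,0],
])

```text
clock: 7.07
eef_pos: [514.2, 292.0, 122.9]
eef_rot: [-3.141, -0.001, 0.049]
wrist_force: [1.6, 0.5, -1.3]
finger_gap: 26.2
```

Run:
```python
from h import *
from cell import camera
plan(514,291,119.5,.048)
for n in("scene","top"):
    c=camera(n);pickle.dump(c,open(n+"4.pkl","wb"))
s=load("scene4")
crop(s,330,130,60,80,9,"pics/s4.png",.45)
crop(load("top4"),130,180,130,130,5,"pics/t4.png",.45)
for z in (47,46): print(proj(s,[514,291,z]))
```

```text
t 7.07 at [514.2 292.  122.9] [-3.141e+00 -1.000e-03  4.900e-02] F [ 1.6  0.5 -1.3] gap 26.2 q [0.45 0.47 1.49 0.   1.18 1.98]
shift cm [-0.02  0.1   0.34] rot [-0.    -0.001  0.001]
(np.float64(360.80149214513966), np.float64(181.86609155806198))
(np.float64(360.7809744366229), np.float64(182.1721653726297))
```

View pics/s4.png

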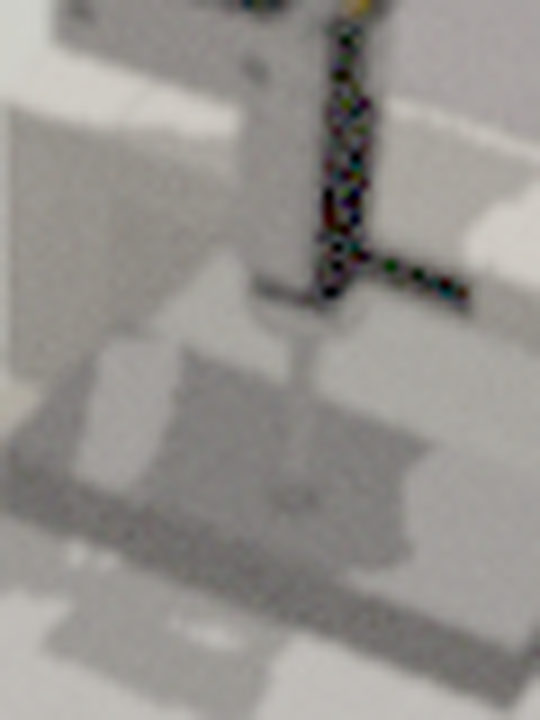

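View pics/t4.png

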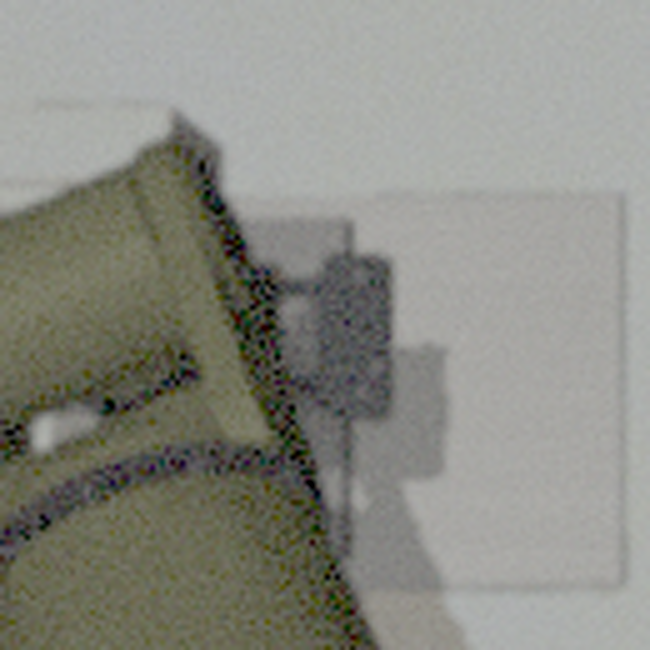

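In the scene picture the tip (crop ≈(300,478)) is about 0.8 px right of the hole's column (≈293), i.e. ~2 mm. Shift slightly and descend into the hole.

>>> servo_tool([
  [-0.06,0.05,0,0,0,0],
  [-0.12,0.1,0,0,0,0],
  [-0.12,0.1,0.3,0,0,0],
  [-0.12,0.1,0.6,0,0,0],
  [-0.12,0.1,0.9,0,0,0],
  [-0.12,0.1,1.2,0,0,0],
  [-0.12,0.1,1.4,0,0,0],
  [-0.12,0.1,1.5,0,0,0],
  [-0.12,0.1,1.5,0,0,0],
  [-0.12,0.1,1.5,0,0,0],
])

```text
clock: 8.0
eef_pos: [512.8, 290.9, 107.5]
eef_rot: [-3.142, -0.0, 0.049]
wrist_force: [0.7, -0.5, -1.9]
finger_gap: 26.0
```

No contact force at tip z≈32, so it is in the hole. Press.

>>> servo_tool([
  [0,0,0.2,0,0,0],
  [0,0,0.4,0,0,0],
  [0,0,0.6,0,0,0],
  [0,0,0.8,0,0,0],
  [0,0,1,0,0,0],
  [0,0,1.2,0,0,0],
  [0,0,1.3,0,0,0],
  [0,0,1.35,0,0,0],
  [0,0,1.35,0,0,0],
  [0,0,1.35,0,0,0],
])

```text
clock: 8.83
eef_pos: [512.8, 290.9, 94.1]
eef_rot: [-3.141, -0.0, 0.049]
wrist_force: [0.2, -0.2, 3.3]
finger_gap: 26.5
```

Run:
```python
from h import *
from cell import camera
plan(514,291,94,.049)
c=camera("scene");pickle.dump(c,open("scene5.pkl","wb"))
crop(c,300,110,120,110,5,"pics/s5.png",.45)
```

```text
t 8.83 at [512.8 290.9  94.1] [-3.141 -0.     0.049] F [ 0.2 -0.2  3.3] gap 26.5 q [0.45 0.5  1.52 0.   1.13 1.98]
shift cm [ 0.12 -0.    0.01] rot [-0. -0. -0.]
```

View pics/s5.png

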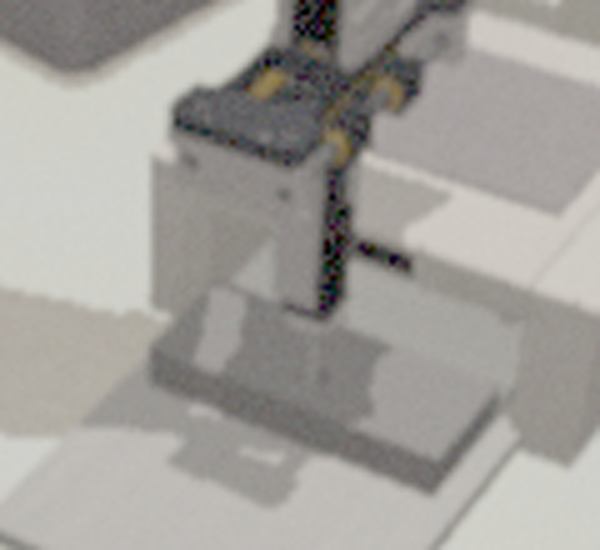

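Force is 3.3 N plus the 1.2 N of weight, so about 7 mm pressed. Now drag straight along tool +y (the tray's way out).

>>> servo_tool([
  [0,0.2,0.03,0,0,0],
  [0,0.5,0.03,0,0,0],
  [0,1,0.03,0,0,0],
  [0,1.6,0.03,0,0,0],
  [0,2.3,0.03,0,0,0],
  [0,3,0.03,0,0,0],
  [0,3.7,0.03,0,0,0],
  [0,4.4,0.03,0,0,0],
  [0,5,0.03,0,0,0],
  [0,5.4,0.03,0,0,0],
])

```text
clock: 9.72
eef_pos: [515.5, 236.0, 93.7]
eef_rot: [3.141, 0.0, 0.048]
wrist_force: [-0.4, 2.0, 4.1]
finger_gap: 25.8
```

Run:
```python
from h import *
from cell import camera
plan(512.8+.049*128,290.9-128,93.8,.049)
c=camera("scene");pickle.dump(c,open("scene6.pkl","wb"))
crop(c,270,110,150,130,4,"pics/s6.png",.45)
```

```text
t 9.72 at [515.5 236.   93.7] [3.141 0.    0.048] F [-0.4  2.   4.1] gap 25.8 q [ 0.36  0.45  1.59 -0.    1.1   1.89]
shift cm [ 0.01  7.32 -0.01] rot [ 0.     0.    -0.001]
```

View pics/s6.png

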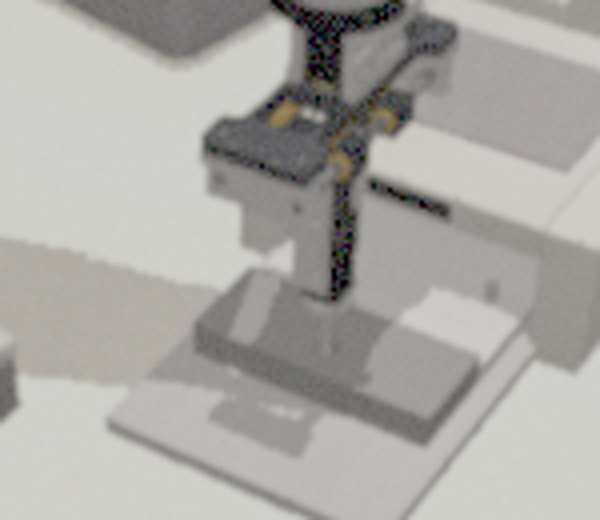

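The tray is moving out with the tool: the stage and one pin are visible behind the block, and the drag is 2 N. Continue.

>>> servo_tool([
  [0,0.5,0,0,0,0],
  [0,1.2,0,0,0,0],
  [0,2,0,0,0,0],
  [0,2.9,0,0,0,0],
  [0,3.8,0,0,0,0],
  [0,4.7,0,0,0,0],
  [0,5.6,0,0,0,0],
  [0,6.4,0,0,0,0],
  [0,7,0,0,0,0],
  [0,7.3,0,0,0,0],
])

```text
clock: 10.6
eef_pos: [519.0, 163.0, 93.6]
eef_rot: [3.141, 0.0, 0.048]
wrist_force: [-0.8, 1.6, 3.6]
finger_gap: 25.9
```

Run:
```python
from h import *
from cell import camera
plan(512.8+.049*128,290.9-128,93.8,.049)
for n in("scene","top"):
    c=camera(n);pickle.dump(c,open(n+"7.pkl","wb"))
crop(load("scene7"),270,110,150,150,4,"pics/s7.png",.45)
crop(load("top7"),130,180,130,130,5,"pics/t7.png",.45)
```

```text
t 10.6 at [519.  163.   93.6] [3.141 0.    0.048] F [-0.8  1.6  3.6] gap 25.9 q [ 0.24  0.41  1.66 -0.    1.08  1.76]
shift cm [ 0.01  0.01 -0.02] rot [ 0.     0.    -0.001]
```

View pics/s7.png

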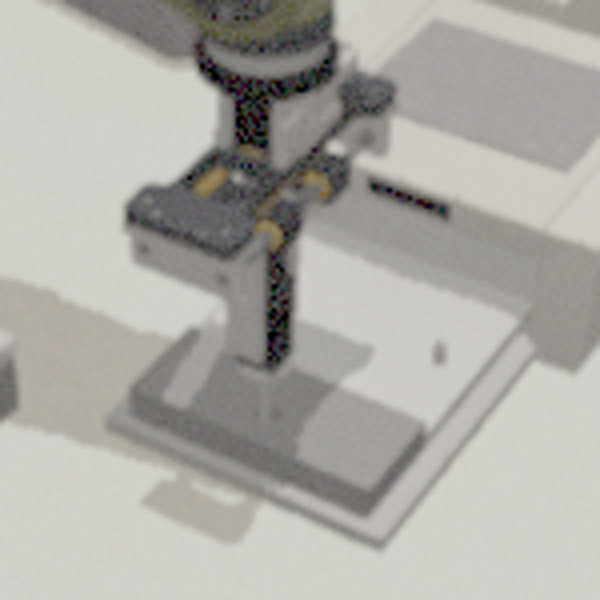

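View pics/t7.png

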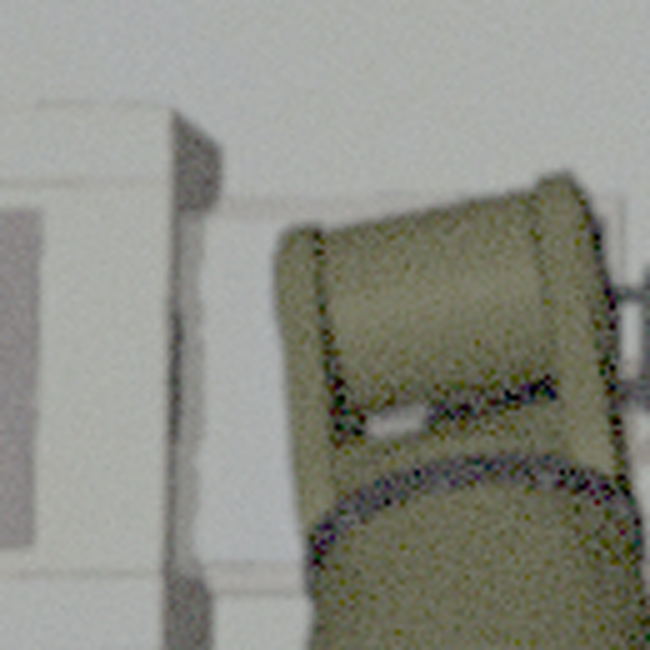

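Run:
```python
from h import *
s=load("scene7")
g=lambda x,y:(290+(x+.5)/5-.5,140+(y+.5)/5-.5)
f=lambda x,y:(270+(x+.5)/4-.5,110+(y+.5)/4-.5)
a=onz(s,*g(485,312),40);b=onz(s,*f(367,487),40);print(a,b,b-a)
a=onz(s,*g(548,240),40);b=onz(s,*f(425,433),40);print(a,b,b-a)
a=onz(s,*g(203,205),40);b=onz(s,*f(133,389),40);print(a,b,b-a)
```

```text
[604.18064417 268.04273143  40.        ] [608.09780662 144.69657918  40.        ] [   3.91716245 -123.34615225    0.        ]
[602.55660219 334.96809122  40.        ] [612.04417619 203.41775629  40.        ] [   9.48757401 -131.55033493    0.        ]
[441.41088422 257.50886864  40.        ] [445.00785728 134.74895211  40.        ] [   3.59697306 -122.75991652    0.        ]
```

Tray measured ≈123–125 mm out, past 114. Ease the pin off the wall and lift.

>>> servo_tool([
  [0,-0.1,0,0,0,0],
  [0,-0.25,0,0,0,0],
  [0,-0.3,-0.3,0,0,0],
  [0,-0.3,-0.9,0,0,0],
  [0,-0.3,-1.8,0,0,0],
  [0,-0.3,-3,0,0,0],
  [0,-0.3,-5,0,0,0],
  [0,-0.3,-7.5,0,0,0],
  [0,-0.3,-10,0,0,0],
  [0,-0.3,-11.2,0,0,0],
])

```text
clock: 11.53
eef_pos: [519.3, 167.4, 209.3]
eef_rot: [-3.141, -0.003, 0.049]
wrist_force: [0.6, 0.3, -0.2]
finger_gap: 26.3
```

Run:
```python
from h import *
plan(506,-364.6,206,-.158)
```

```text
t 11.53 at [519.3 167.4 209.3] [-3.141e+00 -3.000e-03  4.900e-02] F [ 0.6  0.3 -0.2] gap 26.3 q [0.24 0.28 1.53 0.   1.32 1.77]
shift cm [-3.94 53.07  0.27] rot [-0.001 -0.003  0.207]
```

>>> servo_tool([
  [-0.1,1.5,0,0,0,0],
  [-0.4,4.5,0,0,0,0],
  [-0.6,8.2,0,0,0,0.02],
  [-0.9,11.9,0,0,0,0.05],
  [-1.2,15.6,0,0,0,0.08],
  [-1.4,19.3,0,0,0,0.11],
  [-1.7,23,0,0,0,0.14],
  [-2,26.7,0,0,0,0.17],
  [-2.3,30.4,0,0,0,0.19],
  [-2.5,34.1,0,0,0,0.207],
])

```text
clock: 12.37
eef_pos: [510.0, -176.4, 206.4]
eef_rot: [-3.141, -0.0, -0.159]
wrist_force: [-0.3, 0.3, -1.8]
finger_gap: 26.0
```

Run:
```python
from h import *
plan(506,-364.6,206,-.158)
```

```text
t 12.37 at [ 510.  -176.4  206.4] [-3.141 -0.    -0.159] F [-0.3  0.3 -1.8] gap 26.0 q [-0.4   0.28  1.55  0.    1.32  1.33]
shift cm [ 2.59 18.64  0.04] rot [-0.    -0.    -0.001]
```

>>> servo_tool([
  [0.4,3.2,0,0,0,0],
  [0.9,6.6,0,0,0,0],
  [1.4,10,0,0,0,0],
  [1.8,13.2,0,0,0,0],
  [2.2,15.8,0,0,0,0],
  [2.45,17.6,0,0,0,0],
  [2.55,18.4,0,0,0,0],
  [2.6,18.6,0,0,0,0],
  [2.6,18.6,0,0,0,0],
  [2.6,18.6,0,0,0,0],
])

```text
clock: 13.2
eef_pos: [507.1, -361.5, 205.8]
eef_rot: [-3.141, 0.0, -0.157]
wrist_force: [-0.4, -0.0, -2.2]
finger_gap: 25.9
```

Run:
```python
from h import *
from cell import camera
plan(506,-364.6,165,-.158)
for n in("scene","top"):
    c=camera(n);pickle.dump(c,open(n+"8.pkl","wb"))
crop(load("scene8"),80,240,160,150,4,"pics/s8.png",.45)
crop(load("top8"),130,180,130,130,5,"pics/t8.png",.45)
```

```text
t 13.2 at [ 507.1 -361.5  205.8] [-3.141  0.    -0.157] F [-0.4 -0.  -2.2] gap 25.9 q [-0.68  0.46  1.3   0.    1.38  1.05]
shift cm [-0.06  0.33  4.08] rot [-0.     0.     0.001]
```

View pics/s8.png

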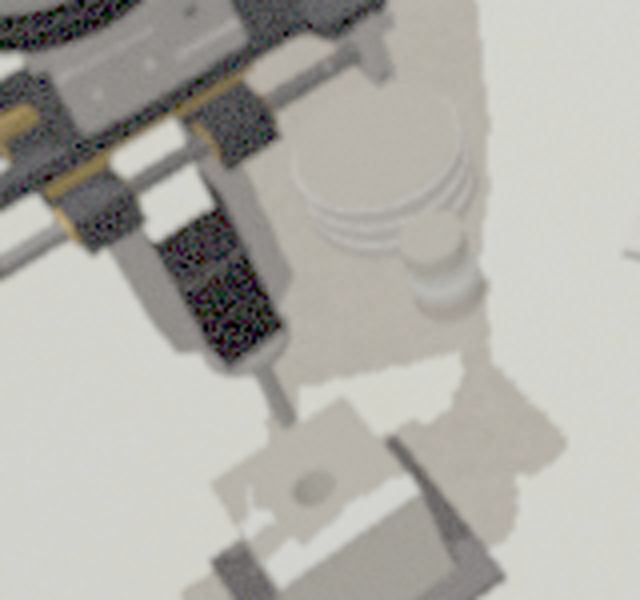

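View pics/t8.png

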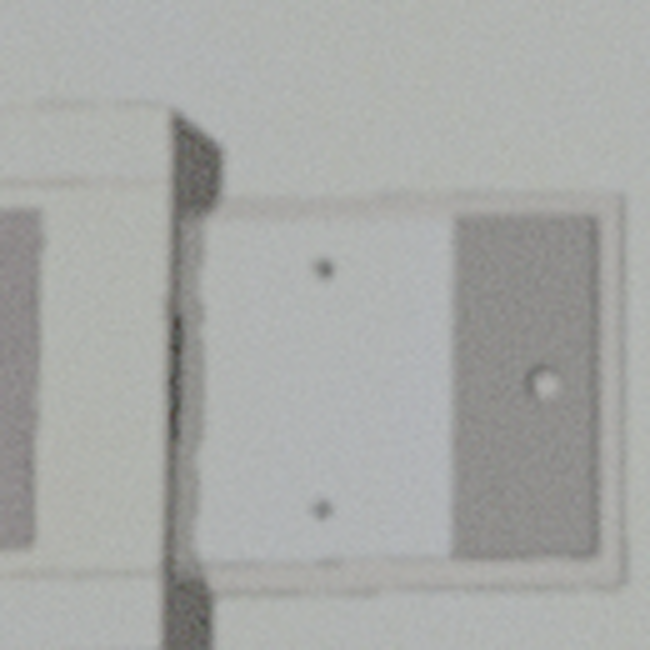

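Tray is open with both pins visible; the tip is above the stand near the hole (crop (313,487)). I lower part-way and recheck.

>>> servo_tool([
  [0,0.1,0,0,0,0],
  [0,0.2,0.2,0,0,0],
  [0,0.2,0.6,0,0,0],
  [0,0.2,1.1,0,0,0],
  [0,0.2,1.6,0,0,0],
  [0,0.2,2,0,0,0],
  [0,0.2,2.2,0,0,0],
  [0,0.2,2.2,0,0,0],
  [0,0.2,2.2,0,0,0],
  [0,0.2,2.2,0,0,0],
])

```text
clock: 14.13
eef_pos: [506.6, -364.6, 183.9]
eef_rot: [3.141, -0.0, -0.158]
wrist_force: [0.4, -0.3, -1.6]
finger_gap: 26.1
```

Run:
```python
from h import *
plan(506,-364.6,165,-.158)
```

```text
t 14.13 at [ 506.6 -364.6  183.9] [ 3.141 -0.    -0.158] F [ 0.4 -0.3 -1.6] gap 26.1 q [-0.68  0.48  1.32  0.    1.34  1.05]
shift cm [-0.06  0.01  1.89] rot [ 0. -0. -0.]
```

>>> servo_tool([
  [-0.05,0,0.5,0,0,0],
  [-0.05,0,1.2,0,0,0],
  [-0.05,0,1.9,0,0,0],
  [-0.05,0,2.6,0,0,0],
  [-0.05,0,3.2,0,0,0],
  [-0.05,0,3.8,0,0,0],
  [-0.05,0,4.4,0,0,0],
  [-0.05,0,5,0,0,0],
  [-0.05,0,5.5,0,0,0],
  [-0.05,0,5.8,0,0,0],
])

```text
clock: 14.97
eef_pos: [505.9, -364.4, 124.8]
eef_rot: [-3.141, 0.001, -0.158]
wrist_force: [-0.4, 0.5, -1.5]
finger_gap: 25.9
```

Free descent, so the pin is in its hole. Down to just above rest.

>>> servo_tool([
  [0,0,0.4,0,0,0],
  [0,0,0.9,0,0,0],
  [0,0,1.4,0,0,0],
  [0,0,1.9,0,0,0],
  [0,0,2.3,0,0,0],
  [0,0,2.5,0,0,0],
  [0,0,2.6,0,0,0],
  [0,0,2.65,0,0,0],
  [0,0,2.65,0,0,0],
  [0,0,2.65,0,0,0],
])

```text
clock: 15.8
eef_pos: [506.1, -364.6, 99.4]
eef_rot: [3.141, -0.0, -0.158]
wrist_force: [0.3, 0.1, -0.7]
finger_gap: 26.0
```

>>> servo_tool([
  [0,0,0.1,0,0,0],
  [0,0,0.15,0,0,0],
  [0,0,0.15,0,0,0],
  [0,0,0.15,0,0,0],
  [0,0,0.15,0,0,0],
  [0,0,0.15,0,0,0],
  [0,0,0.15,0,0,0],
  [0,0,0.15,0,0,0],
  [0,0,0.15,0,0,0],
  [0,0,0.15,0,0,0],
])

```text
clock: 16.63
eef_pos: [506.0, -364.5, 97.6]
eef_rot: [3.142, 0.0, -0.158]
wrist_force: [-0.5, -0.4, -0.8]
finger_gap: 25.8
```

>>> servo_tool([
  [0,0,0,0,0,0],
  [0,0,0,0,0,0],
  [0,0,0,0,0,0],
  [0,0,0,0,0,0],
  [0,0,0,0,0,0],
  [0,0,0,0,0,0],
  [0,0,0,0,0,0],
  [0,0,0,0,0,0],
  [0,0,-0.3,0,0,0],
  [0,0,-1,0,0,0],
], gripper=9.4)

```text
clock: 17.47
eef_pos: [505.7, -364.2, 107.2]
eef_rot: [-3.141, 0.001, -0.158]
wrist_force: [-0.1, 0.0, -0.6]
finger_gap: 89.1
```

Run:
```python
from h import *
from cell import camera
plan(506,-364.6,200,-.158)
for n in("scene","top"):
    c=camera(n);pickle.dump(c,open(n+"9.pkl","wb"))
crop(load("scene9"),80,270,160,150,4,"pics/s9.png",.45)
```

```text
t 17.47 at [ 505.7 -364.2  107.2] [-3.141e+00  1.000e-03 -1.580e-01] F [-0.1  0.  -0.6] gap 89.1 q [-0.68  0.55  1.4   0.    1.19  1.05]
shift cm [ 0.02  0.02 -9.28] rot [-0.001  0.001 -0.   ]
```

View pics/s9.png

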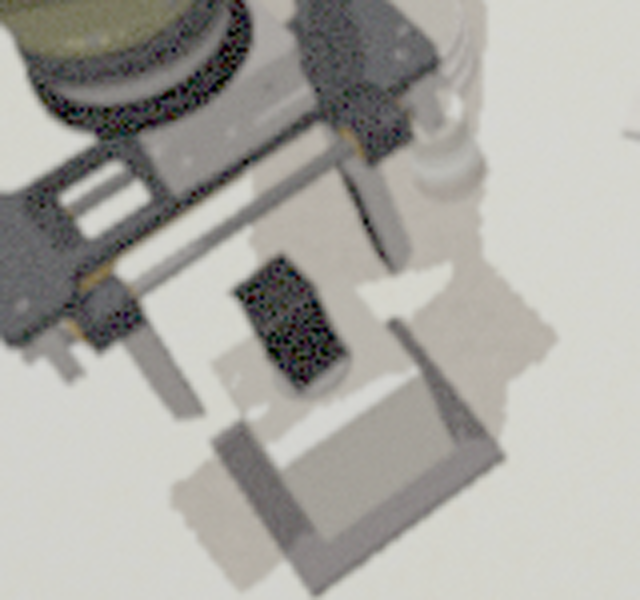

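The tool stands in its stand exactly as before release (handle at crop (292,325)). Lift off, turn toward the frame, and meanwhile measure pins and frame from the unobstructed view.

>>> servo_tool([
  [0,0,-2,0,0,0],
  [0,0,-5.5,0,0,-0.1],
  [0,0,-8.5,0,0,-0.22],
  [-0.1,-1.5,-9.2,0,0,-0.34],
  [-0.2,-4.5,-9.3,0,0,-0.46],
  [-0.4,-8,-9.3,0,0,-0.58],
  [-0.6,-11.7,-9.3,0,0,-0.7],
  [-0.8,-15.4,-9.3,0,0,-0.82],
  [-1,-19,-9.3,0,0,-0.94],
  [-1.2,-22,-9.3,0,0,-1.06],
])

```text
clock: 18.4
eef_pos: [528.9, -143.1, 201.1]
eef_rot: [3.141, -0.0, 0.908]
wrist_force: [-0.7, 0.2, -0.3]
finger_gap: 94.4
```

Run:
```python
from h import *
plan(534.5,-87,110,1.962)
t=load("top8");s=load("scene8")
crop(t,165,205,100,100,6,"pics/t8b.png",.5)
crop(s,290,140,110,110,6,"pics/s8b.png",.5)
```

```text
t 18.4 at [ 528.9 -143.1  201.1] [ 3.141 -0.     0.908] F [-0.7  0.2 -0.3] gap 94.4 q [-0.33  0.3   1.53  0.    1.31  0.33]
shift cm [ 4.77 -3.01  9.11] rot [ 1.000e-03 -0.000e+00 -1.054e+00]
```

View pics/t8b.png

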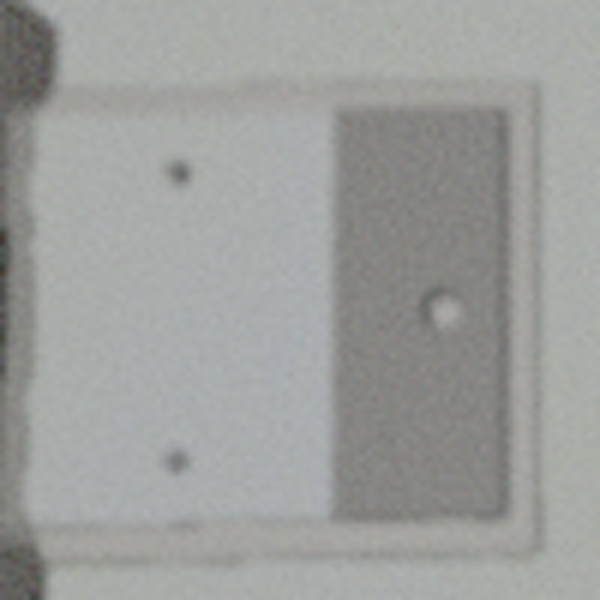

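View pics/s8b.png

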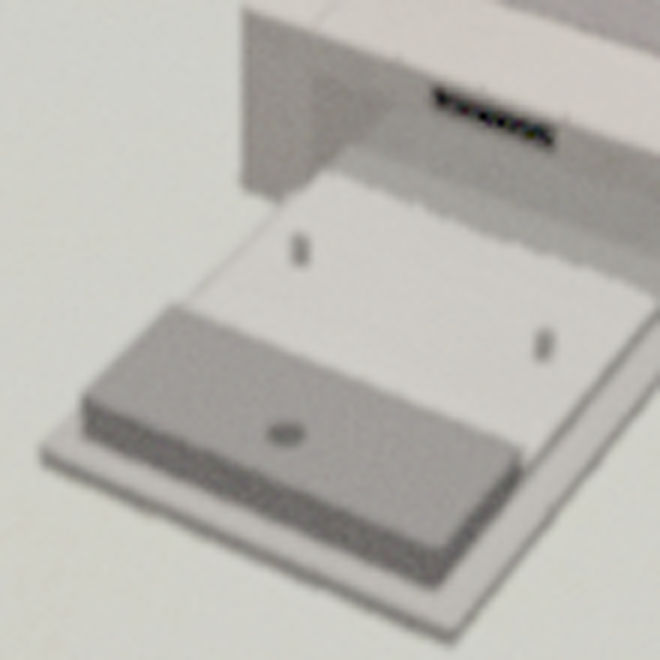

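Pins show at crop (178,171)/(175,460) in the top view and (300,250)/(544,345) in the scene view. Computing centroids and positions.

```bash
cat >> h.py <<'E'
def dark(c,u,v,r):
    g=cv2.GaussianBlur(c["pixels"].astype(np.float32).mean(2),(0,0),.6)
    u0,v0=int(round(u)),int(round(v));p=g[v0-r:v0+r+1,u0-r:u0+r+1]
    w=np.clip(np.median(p)-p-4,0,None);yy,xx=np.mgrid[v0-r:v0+r+1,u0-r:u0+r+1]
    return (w*xx).sum()/w.sum(),(w*yy).sum()/w.sum()
E
python3 - <<'E'
from h import *
t=load("top8");s=load("scene8")
F=lambda u0,v0,x,y:(u0+(x+.5)/6-.5,v0+(y+.5)/6-.5)
for nm,c,pp in(("t",t,[F(165,205,178,171),F(165,205,175,460)]),("s",s,[F(290,140,544,345),F(290,140,300,250)])):
    q=[dark(c,*p,5) for p in pp];P=[onz(c,*x,37) for x in q]
    d=P[0]-P[1];print(nm,np.round(pp,1).tolist(),np.round(q,1).tolist(),np.round(P,1).tolist(),"L",np.linalg.norm(d).round(1),"ang",np.arctan2(d[1],d[0]).round(4),"mid",((P[0]+P[1])/2).round(1))
# hole of button now, in top
print(onz(t,*F(165,205,441,311),40))
# block/bed edges angle in top: right edge of block & left edge
for a,b,z in(((508,107),(505,520),40),((334,107),(330,520),40),((540,85),(538,552),14)):
    A=onz(t,*F(165,205,*a),z);B=onz(t,*F(165,205,*b),z);d=A-B;print("edge ang",np.arctan2(d[1],d[0]).round(4))
E
```

```text
t [[194.2, 233.1], [193.8, 281.2]] [[194.4, 233.3], [194.0, 281.4]] [[573.7, 281.5, 37.0], [454.5, 275.3, 37.0]] L 119.3 ang 0.0516 mid [514.1 278.4  37. ]
s [[380.2, 197.1], [339.6, 181.2]] [[380.2, 197.1], [339.5, 181.2]] [[580.2, 278.2, 37.0], [460.8, 272.3, 37.0]] L 119.6 ang 0.0488 mid [520.5 275.2  37. ]
[519.09799381 169.92326212  40.        ]
edge ang 0.0386
edge ang 0.0438
edge ang 0.0401
```

>>> servo_tool([
  [0.6,-0.4,0.5,0,0,-0.12],
  [1.4,-0.9,1.2,0,0,-0.24],
  [2.4,-1.5,2,0,0,-0.36],
  [3.4,-2.1,3,0,0,-0.48],
  [4.2,-2.7,4.2,0,0,-0.6],
  [4.7,-3,5.4,0,0,-0.72],
  [4.75,-3,6.6,0,0,-0.84],
  [4.75,-3,7.8,0,0,-0.95],
  [4.75,-3,8.6,0,0,-1.05],
  [4.75,-3,9.1,0,0,-1.054],
])

```text
clock: 19.23
eef_pos: [534.5, -89.4, 108.9]
eef_rot: [-3.141, -0.0, 1.961]
wrist_force: [0.4, -0.2, -0.7]
finger_gap: 94.3
```

>>> servo_tool([
  [0,0,0.3,0,0,0],
  [0,0,1,0,0,0],
  [0,0,1.8,0,0,0],
  [0,0,2.6,0,0,0],
  [0,0,3.3,0,0,0],
  [0,0,3.7,0,0,0],
  [0,0,3.8,0,0,0],
  [0,0,3.8,0,0,0],
  [0,0,3.8,0,0,0],
  [0,0,3.8,0,0,0],
])

```text
clock: 20.07
eef_pos: [535.0, -89.5, 72.0]
eef_rot: [3.141, 0.0, 1.956]
wrist_force: [-0.3, 0.5, 0.7]
finger_gap: 94.2
```

Run:
```python
from h import *
from cell import camera
plan(534.5,-87,13.5,1.962)
for n in("scene","top"):
    c=camera(n);pickle.dump(c,open(n+"10.pkl","wb"))
crop(load("scene10"),200,190,150,150,4,"pics/s10.png",.5)
crop(load("top10"),270,190,140,130,4,"pics/t10.png",.5)
```

```text
t 20.07 at [535.  -89.5  72. ] [3.141 0.    1.956] F [-0.3  0.5  0.7] gap 94.2 q [-0.23  0.43  1.68 -0.    1.03 -0.62]
shift cm [0.26 0.05 5.85] rot [ 0.001  0.    -0.006]
```

View pics/s10.png

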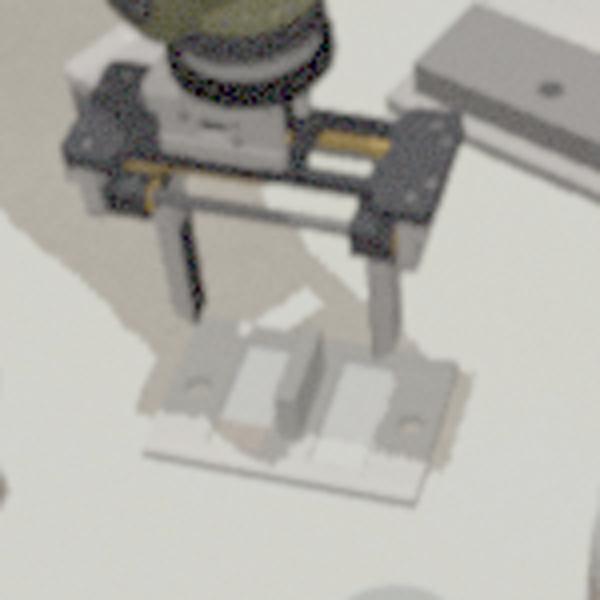

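View pics/t10.png

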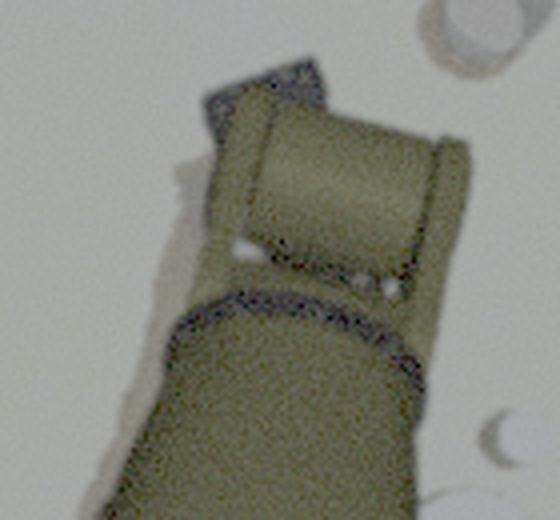

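Run:
```python
from h import *
s=load("scene10")
f=lambda x,y:(200+(x+.5)/4-.5,190+(y+.5)/4-.5)
inv=lambda p:((np.array(p)+.5-[200,190])*4-.5).round(0)
print("tcp72",inv(proj(s,[535,-89.5,72])),"tcp13",inv(proj(s,[535,-89.5,13])),"frame est z8",inv(proj(s,[534.5,-87,8])),inv(proj(s,[534.5,-87,26])))
y=1.956;d=np.array([np.sin(y),-np.cos(y),0])
for r in(-60,-47,47,60): print(r,inv(proj(s,np.array([535,-89.5,72])+r*d)))
crop(s,235,255,70,40,9,"pics/s10b.png",.5)
```

```text
tcp72 [286. 328.] tcp13 [296. 399.] frame est z8 [299. 402.] [296. 381.]
-60 [176. 308.]
-47 [200. 312.]
47 [374. 344.]
60 [399. 349.]
```

View pics/s10b.png

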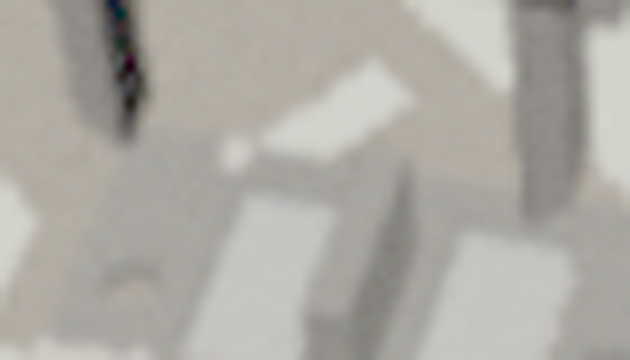

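Fingers straddle the fin (scene crop: fin top (300,370) between tips (200,318) and (375,355)). Descend and close.

>>> servo_tool([
  [0.1,0.1,0.6,0,0,-0.006],
  [0.15,0.15,1.4,0,0,-0.006],
  [0.15,0.15,2.3,0,0,-0.006],
  [0.15,0.15,3.2,0,0,-0.006],
  [0.15,0.15,4,0,0,-0.006],
  [0.15,0.15,4.8,0,0,-0.006],
  [0.15,0.15,5.4,0,0,-0.006],
  [0.15,0.15,5.7,0,0,-0.006],
  [0.15,0.15,5.8,0,0,-0.006],
  [0.15,0.15,5.8,0,0,-0.006],
])

```text
clock: 21.0
eef_pos: [535.6, -87.5, 13.5]
eef_rot: [-3.142, -0.0, 1.962]
wrist_force: [0.4, -0.1, 0.8]
finger_gap: 93.8
```

>>> servo_tool([
  [0,0,0,0,0,0],
  [0,0,0,0,0,0],
  [0,0,0,0,0,0],
  [0,0,0,0,0,0],
  [0,0,0,0,0,0],
  [0,0,0,0,0,0],
  [0,0,0,0,0,0],
  [0,0,0,0,0,0],
  [0,0,0,0,0,0],
  [0,0,0,0,0,0],
], gripper=0, grip_force=30)

```text
clock: 21.83
eef_pos: [535.6, -87.5, 13.6]
eef_rot: [3.142, -0.0, 1.962]
wrist_force: [-0.9, 0.0, 0.9]
finger_gap: 30.3
```

>>> servo_tool([
  [0,0,0,0,0,0],
  [0,0,0,0,0,0],
  [0,0,0,0,0,0],
  [0,0,0,0,0,0],
  [0,0,0,0,0,0],
  [0,0,0,0,0,0],
  [0,0,-0.2,0,0,0],
  [0,0,-0.7,0,0,0],
  [0,0,-1.5,0,0,0],
  [0,0,-2.5,0,0,0],
])

```text
clock: 22.67
eef_pos: [535.3, -87.5, 39.2]
eef_rot: [-3.141, -0.001, 1.962]
wrist_force: [0.1, -0.2, -2.0]
finger_gap: 11.9
```

Run:
```python
from h import *
plan(515,278,110,1.621)
```

```text
t 22.67 at [535.3 -87.5  39.2] [-3.141e+00 -1.000e-03  1.962e+00] F [ 0.1 -0.2 -2. ] gap 11.9 q [-0.23  0.48  1.69  0.    0.97 -0.62]
shift cm [34.57 12.04 -7.08] rot [-0.001 -0.     0.341]
```

>>> servo_tool([
  [0,0,-1,0,0,0],
  [0,0,-2.5,0,0,0],
  [0.9,0.3,-4.2,0,0,0.02],
  [2.8,1,-5.6,0,0,0.06],
  [5.4,1.9,-6.6,0,0,0.1],
  [8.4,2.9,-7,0,0,0.15],
  [11.6,4,-7,0,0,0.2],
  [14.8,5.2,-7,0,0,0.25],
  [18,6.3,-7,0,0,0.3],
  [21.2,7.4,-7,0,0,0.341],
])

```text
clock: 23.5
eef_pos: [523.0, 138.3, 109.9]
eef_rot: [3.14, -0.0, 1.618]
wrist_force: [0.7, -1.0, -2.1]
finger_gap: 12.2
```

Run:
```python
from h import *
plan(515,278,110,1.621)
```

```text
t 23.5 at [523.  138.3 109.9] [ 3.14  -0.     1.618] F [ 0.7 -1.  -2.1] gap 12.2 q [0.19 0.38 1.65 0.   1.11 0.14]
shift cm [ 1.399e+01 -1.400e-01 -1.000e-02] rot [ 0.001 -0.    -0.003]
```

>>> servo_tool([
  [2.7,0,0,0,0,0],
  [5.2,0,0,0,0,0],
  [7.6,-0.1,0,0,0,0],
  [9.8,-0.1,0,0,0,0],
  [11.7,-0.1,0,0,0,0],
  [13,-0.1,0,0,0,0],
  [13.8,-0.1,0,0,0,0],
  [14,-0.1,0,0,0,0],
  [14,-0.1,0,0,0,0],
  [14,-0.1,0,0,0,0],
])

```text
clock: 24.33
eef_pos: [515.4, 275.7, 108.7]
eef_rot: [-3.141, 0.0, 1.62]
wrist_force: [-0.3, -1.0, -1.6]
finger_gap: 11.7
```

>>> servo_tool([
  [0,0,0.2,0,0,0],
  [0,0,0.6,0,0,0],
  [0,0,1.1,0,0,0],
  [0,0,1.6,0,0,0],
  [0,0,2.1,0,0,0],
  [0,0,2.5,0,0,0],
  [0,0,2.7,0,0,0],
  [0,0,2.8,0,0,0],
  [0,0,2.8,0,0,0],
  [0,0,2.8,0,0,0],
])

```text
clock: 25.17
eef_pos: [515.3, 276.5, 80.8]
eef_rot: [3.141, -0.0, 1.621]
wrist_force: [-0.3, 0.4, -2.6]
finger_gap: 11.9
```

Run:
```python
from h import *
from cell import camera
plan(515,278,80,1.621)
for n in("scene","top"):
    c=camera(n);pickle.dump(c,open(n+"11.pkl","wb"))
crop(load("scene11"),300,120,120,110,6,"pics/s11.png",.5)
crop(load("top11"),150,200,120,110,6,"pics/t11.png",.5)
```

```text
t 25.17 at [515.3 276.5  80.8] [ 3.141 -0.     1.621] F [-0.3  0.4 -2.6] gap 11.9 q [0.43 0.5  1.54 0.   1.09 0.38]
shift cm [ 0.15 -0.02  0.08] rot [ 0. -0. -0.]
```

View pics/s11.png

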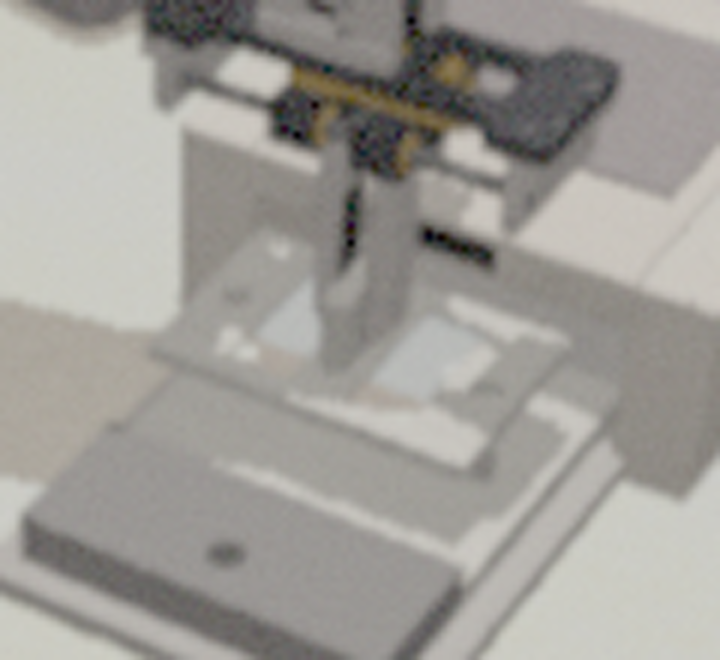

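View pics/t11.png

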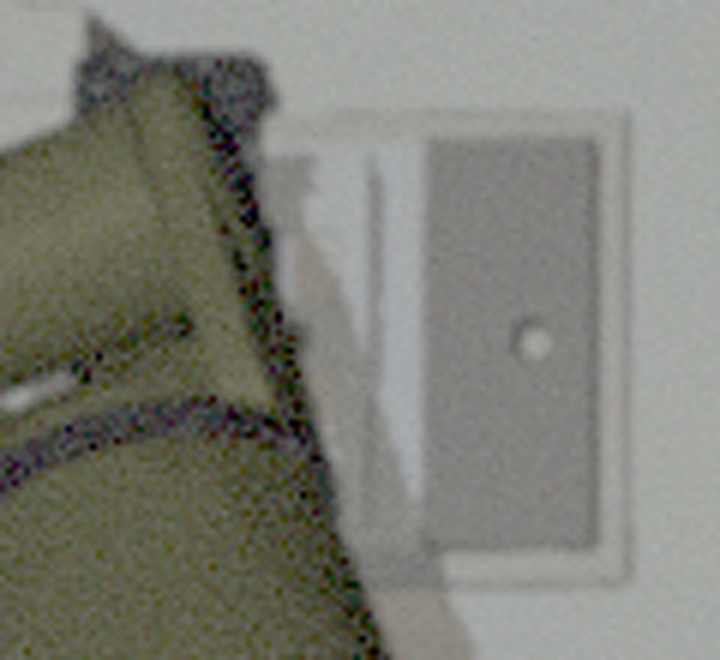

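Frame held above the stage; its holes at scene crop (238,293) and (490,388). Compare with the pins in the same camera.

Run:
```python
from h import *
s=load("scene11")
F=lambda u0,v0,x,y:(u0+(x+.5)/6-.5,v0+(y+.5)/6-.5)
pp=[F(300,120,490,388),F(300,120,238,293)]
for z in (75.2,):
    q=[dark(s,*p,3) for p in pp]
    for Q in (pp,q):
        P=[onz(s,*x,z) for x in Q];d=P[0]-P[1]
        print(np.round(Q,2).tolist(),np.round(P,1).tolist(),"L",np.linalg.norm(d).round(1),"ang",np.arctan2(d[1],d[0]).round(4),"mid",((P[0]+P[1])/2).round(1))
# plate corners
C=[F(300,120,*p) for p in [(153,350),(478,468),(570,343),(268,232)]]
P=[onz(s,*x,75.2) for x in C];print(np.round(P,1).tolist(),np.mean(P,0).round(1),[np.linalg.norm(P[i]-P[i-1]).round(1) for i in range(4)])
crop(s,325,150,80,50,9,"pics/s11b.png",.5)
```

```text
[[381.25, 184.25], [339.25, 168.42]] [[577.8, 281.1, 75.2], [457.2, 275.1, 75.2]] L 120.7 ang 0.0497 mid [517.5 278.1  75.2]
[[380.95, 184.38], [338.86, 168.94]] [[577.4, 280.2, 75.2], [457.6, 272.7, 75.2]] L 120.0 ang 0.0627 mid [517.5 276.4  75.2]
[[449.9, 222.5, 75.2], [599.4, 235.0, 75.2], [590.0, 325.7, 75.2], [443.5, 318.8, 75.2]] [520.7 275.5  75.2] [np.float64(96.5), np.float64(149.9), np.float64(91.3), np.float64(146.7)]
```

View pics/s11b.png

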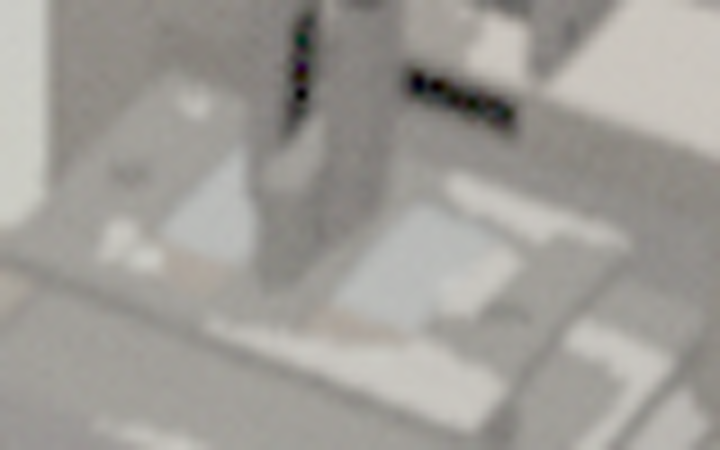

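Run:
```python
from h import *
s=load("scene8");s11=load("scene11");t=load("top8")
def big(c,u,v,r,k): 
    im=c["pixels"][v-r:v+r+1,u-r:u+r+1,::-1].astype(float);lo,hi=np.percentile(im,1),np.percentile(im,99)
    return cv2.resize(np.clip((im-lo)/(hi-lo)*255,0,255).astype(np.uint8),(k,k),interpolation=cv2.INTER_CUBIC)
a=np.hstack([big(s,380,197,8,255),big(s,340,181,8,255),big(t,194,233,8,255)])
b=np.hstack([big(s11,381,184,8,255),big(s11,339,168,8,255),big(t,194,281,8,255)])
cv2.imwrite("pics/pins.png",np.vstack([a,b]))
```

```text
(no output)
```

View pics/pins.png

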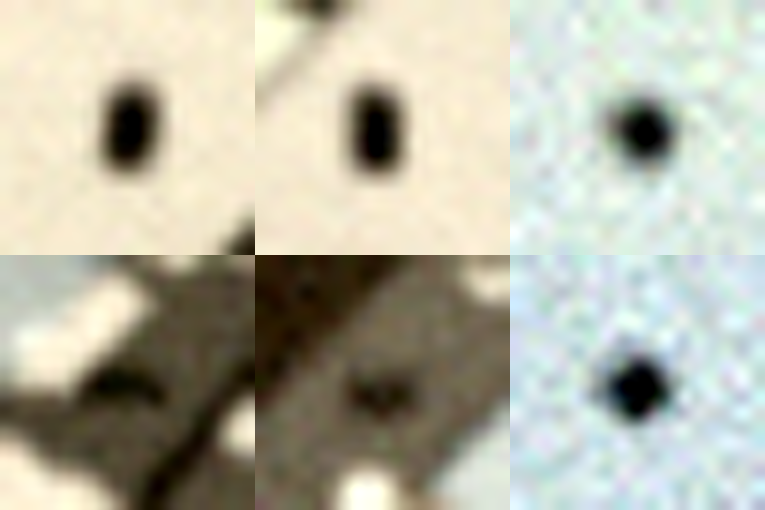

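Run:
```python
from h import *
s=load("scene11")
for nm,Q,z in(("holes",[(380.7,184.7),(338.8,169.4)],75.2),("pins37",[(380.2,197.1),(339.5,181.2)],37),("pinbase",[(380.3,199.0),(339.6,183.1)],28)):
    P=[onz(s,*x,z) for x in Q];d=P[0]-P[1]
    print(nm,np.round(P,1).tolist(),"L",np.linalg.norm(d).round(1),"ang",np.arctan2(d[1],d[0]).round(4),"mid",((P[0]+P[1])/2).round(1))
```

```text
holes [[577.6, 278.8, 75.2], [458.6, 271.0, 75.2]] L 119.2 ang 0.0654 mid [518.1 274.9  75.2]
pins37 [[580.2, 278.2, 37.0], [460.6, 272.5, 37.0]] L 119.7 ang 0.0482 mid [520.4 275.3  37. ]
pinbase [[579.4, 281.5, 28.0], [459.1, 275.5, 28.0]] L 120.4 ang 0.0503 mid [519.3 278.5  28. ]
```

>>> servo_tool([
  [0.02,0.1,0,0,0,0],
  [0.05,0.22,0.2,0,0,0],
  [0.05,0.22,0.6,0,0,0],
  [0.05,0.22,1,0,0,0],
  [0.05,0.22,1.4,0,0,0],
  [0.05,0.22,1.8,0,0,0],
  [0.05,0.22,2.1,0,0,0],
  [0.05,0.22,2.3,0,0,0],
  [0.05,0.22,2.5,0,0,0],
  [0.05,0.22,2.5,0,0,0],
])

```text
clock: 26.1
eef_pos: [517.2, 277.0, 55.2]
eef_rot: [-3.141, 0.0, 1.621]
wrist_force: [-0.5, -0.3, -2.4]
finger_gap: 11.7
```

Run:
```python
from h import *
from cell import camera
plan(517.5,277,56,1.621)
for n in("scene","top"):
    c=camera(n);pickle.dump(c,open(n+"12.pkl","wb"))
crop(load("scene12"),310,140,100,90,7,"pics/s12.png",.5)
```

```text
t 26.1 at [517.2 277.   55.2] [-3.141  0.     1.621] F [-0.5 -0.3 -2.4] gap 11.7 q [ 0.43  0.54  1.55 -0.    1.05  0.38]
shift cm [-0.    0.03 -0.08] rot [-0.  0. -0.]
```

View pics/s12.png

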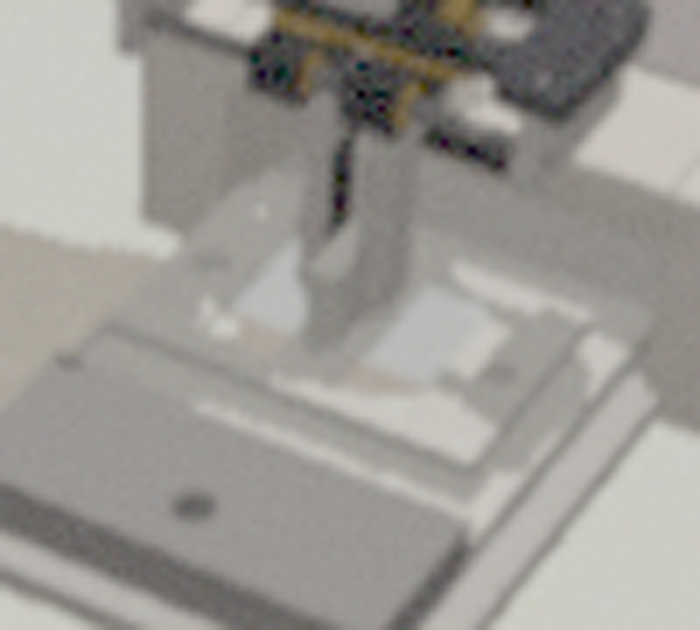

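No contact at underside z≈41.6; the pin points are inside the holes. Lower 5 mm more.

>>> servo_tool([
  [0,0,0.1,0,0,0],
  [0,0,0.2,0,0,0],
  [0,0,0.3,0,0,0],
  [0,0,0.4,0,0,0],
  [0,0,0.5,0,0,0],
  [0,0,0.5,0,0,0],
  [0,0,0.5,0,0,0],
  [0,0,0.5,0,0,0],
  [0,0,0.5,0,0,0],
  [0,0,0.5,0,0,0],
])

```text
clock: 27.03
eef_pos: [517.4, 277.1, 50.7]
eef_rot: [3.141, -0.0, 1.621]
wrist_force: [0.0, -0.0, -2.2]
finger_gap: 11.5
```

>>> servo_tool([
  [0,0,0.1,0,0,0],
  [0,0,0.2,0,0,0],
  [0,0,0.3,0,0,0],
  [0,0,0.4,0,0,0],
  [0,0,0.5,0,0,0],
  [0,0,0.6,0,0,0],
  [0,0,0.7,0,0,0],
  [0,0,0.7,0,0,0],
  [0,0,0.7,0,0,0],
  [0,0,0.7,0,0,0],
])

```text
clock: 27.87
eef_pos: [517.4, 277.1, 43.7]
eef_rot: [3.142, -0.0, 1.621]
wrist_force: [0.2, 0.4, -2.2]
finger_gap: 11.9
```

Still free at underside z≈30. Seat it and release.

>>> servo_tool([
  [0,0,0.05,0,0,0],
  [0,0,0.1,0,0,0],
  [0,0,0.15,0,0,0],
  [0,0,0.2,0,0,0],
  [0,0,0.2,0,0,0],
  [0,0,0.2,0,0,0],
  [0,0,0.2,0,0,0],
  [0,0,0.2,0,0,0],
  [0,0,0.2,0,0,0],
  [0,0,0.2,0,0,0],
])

```text
clock: 28.7
eef_pos: [517.4, 277.1, 41.6]
eef_rot: [-3.142, -0.0, 1.621]
wrist_force: [-0.3, 0.1, -1.0]
finger_gap: 12.0
```

>>> servo_tool([
  [0,0,0,0,0,0],
  [0,0,0,0,0,0],
  [0,0,0,0,0,0],
  [0,0,0,0,0,0],
  [0,0,0,0,0,0],
  [0,0,0,0,0,0],
  [0,0,-0.3,0,0,0],
  [0,0,-1.2,0,0,0],
  [0,0,-2.5,0,0,0],
  [0,0,-4,0,0,0],
], gripper=4)

```text
clock: 29.53
eef_pos: [517.3, 277.0, 82.9]
eef_rot: [-3.141, 0.0, 1.621]
wrist_force: [0.0, 0.1, 0.8]
finger_gap: 40.1
```

>>> servo_tool([
  [0,0,-2,0,0,0],
  [0,0,-4.5,0,0,0],
  [0,0,-7.5,0,0,0],
  [0,0,-10,0,0,0],
  [-3,0,-12,0,0,0],
  [-6,0,-13,0,0,0],
  [-9.5,0,-13,0,0,0],
  [-13,0,-13,0,0,0],
  [-16.5,0,-13,0,0,0],
  [-20,0,-13,0,0,0],
])

```text
clock: 30.37
eef_pos: [527.2, 75.8, 213.3]
eef_rot: [3.14, -0.0, 1.621]
wrist_force: [0.4, -0.4, 0.8]
finger_gap: 39.7
```

Run:
```python
from h import *
from cell import camera
plan(517.5,277,56,1.621)
for n in("scene","top"):
    c=camera(n);pickle.dump(c,open(n+"13.pkl","wb"))
crop(load("scene13"),290,140,120,110,6,"pics/s13.png",.5)
crop(load("top13"),150,200,120,110,6,"pics/t13.png",.5)
cv2.imwrite("pics/sfull.png",load("scene13")["pixels"][:,:,::-1])
```

```text
t 30.37 at [527.2  75.8 213.3] [ 3.14  -0.     1.621] F [ 0.4 -0.4  0.8] gap 39.7 q [ 0.07  0.25  1.56 -0.    1.32  0.02]
shift cm [2.015e+01 2.000e-02 1.573e+01] rot [ 0.002 -0.     0.   ]
```

View pics/s13.png

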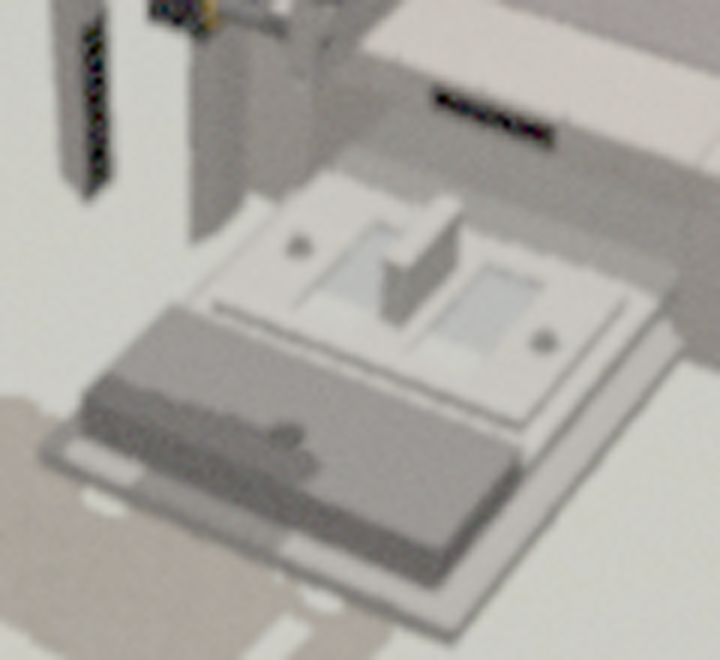

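View pics/t13.png

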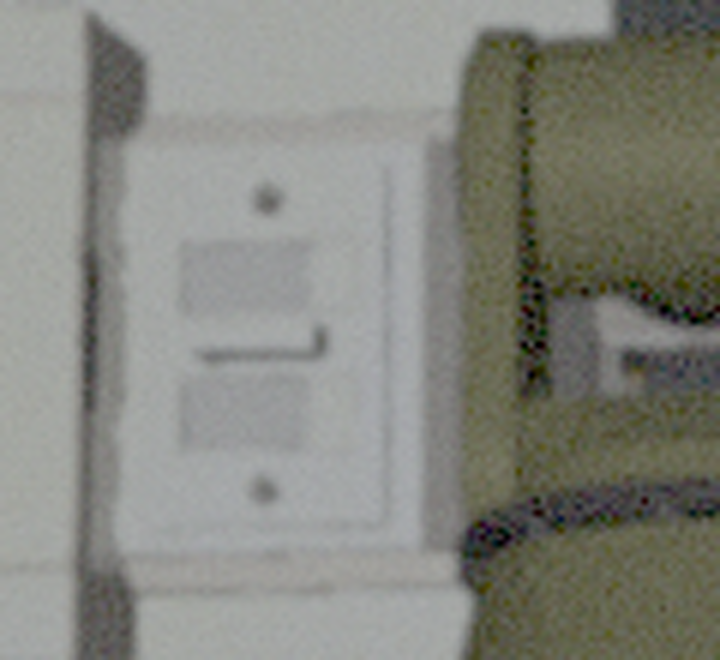

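View pics/sfull.png

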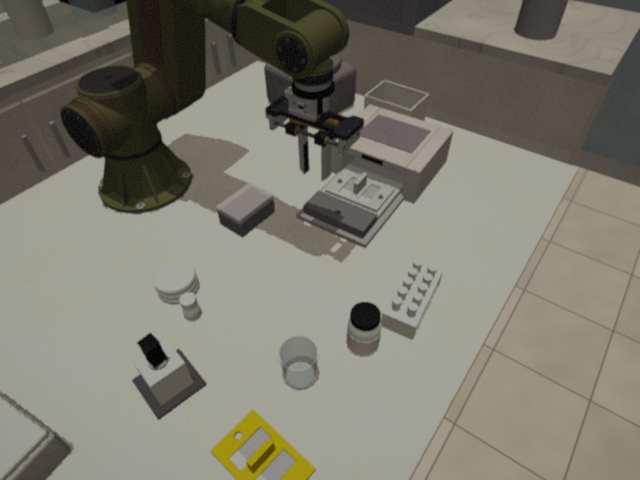

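The frame lies flat on the stage with a pin showing in each hole (scene crop (298,246), (543,343)). The tool is upright in its stand and the bystanders are unmoved. One settling call, then hand in.

>>> servo_tool([
  [0,0,0,0,0,0],
  [0,0,0,0,0,0],
  [0,0,0,0,0,0],
  [0,0,0,0,0,0],
  [0,0,0,0,0,0],
  [0,0,0,0,0,0],
  [0,0,0,0,0,0],
  [0,0,0,0,0,0],
  [0,0,0,0,0,0],
  [0,0,0,0,0,0],
])

```text
clock: 31.3
eef_pos: [527.4, 77.3, 211.6]
eef_rot: [-3.142, 0.0, 1.621]
wrist_force: [0.3, 0.1, 0.4]
finger_gap: 39.8
```

Run:
```python
from h import *
from cell import sign_off
s=load("scene13")
F=lambda x,y:(290+(x+.5)/6-.5,140+(y+.5)/6-.5)
P=[onz(s,*F(*p),36) for p in [(212,305),(520,423)]];m=(P[0]+P[1])/2;d=P[1]-P[0]
print(np.round(P,1).tolist(),np.linalg.norm(d),np.arctan2(d[1],d[0]),m+48*np.array([-.05,.999,0]))
print(sign_off())
```

```text
[[450.3, 221.0, 36.0], [596.5, 231.8, 36.0]] 146.5836468666806 0.07327939717506349 [521.00985842 274.34137822  36.        ]
the job is handed in; nothing more can be done
None
```

I carried out every step and handed the job in at about 31 s. No verdict is reported, so what follows rests on my own checks.

**What I did:** I took the pin tool from its stand and pressed the button; the reading of about 4.5 N means roughly 7 mm down. I held it down while dragging the tray out. I put the tool back at the pose I took it from, then set the frame over both pins and let go.

**What the last checks showed:**
- **Tray:** it measured about 123–125 mm out (one of the three corner picks read 132), and later pictures show it still open.
- **Frame:** it went down with no contact force until it reached stage height, and both views show a pin in each hole.
- **Pin tool:** it stands upright in its stand, where it was at the start.
- **Other things:** by eye, the final scene picture shows none of the bystanders moved; I took no measurement of them.

**What disagreed:**
- **Cameras:** the two differ by 4–6 mm in x. I used averages and comparisons within one view.
- **Frame angle:** a last rough edge pick gave 0.073 rad against the pins' 0.05. That edge also read 146.6 mm instead of 150, so I put the difference down to picking error. The jaw angle at release was 0.050 rad.

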